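# Make up the finishing kit and the fitting kit

## Robot

A 6-joint arm with a two-finger parallel gripper is mounted at the origin on a cart in front of the work surface, level with it; the furniture and walls round the work are solid. World frame = base frame: x ahead of the robot, y to its left, z up, the work surface at z = 0. Lengths are in m, angles in degrees, forces in N, time in s.
With the tool pointing down it reaches from about 0.4 to 0.825 m from the base axis. Payload 7 kg.
Tool frame: the origin (TCP) lies midway between the tips of the shut fingers; the grasp point (between the pads) lies 19 mm behind it; z points along the fingers, y is the direction in which the jaws open and shut (so a half turn about z gives the same grasp; the last joint's range is limited). The gripper opens to 88 mm and grips with 3 to 60 N. Pads are 19 mm wide; open, the fingers measure 130 mm over their backs; the gripper's body (78 mm by 193 mm) begins 47 mm behind the grasp point.
Start: joints at [88.241, 20.546, 0.682, 0, -70.136, -16.507], TCP at [0.212, 0.641, 0.227] pointing down, gripper open.
Joint ranges: [-176.03, 176.03], [-82.01, 121.73], [-58.28, 71.71], [-173.87, 95.51], [-174.79, -0.11], [-173.66, 173.66]. Speed limits (degrees/s): [136.94, 136.94, 172.46, 180, 180, 180].

## Interface

Orientations are given as [roll, pitch, yaw] about the fixed x, y, z axes, in that order (R = Rz(yaw) Ry(pitch) Rx(roll)).
In Python, from plant import r gives the robot as it stands. The module is installed in compiled form; this text tells all that it offers.
- The arm moves only by the tool send_rows, never from a script. Its argument "motion" is a list of rows, each an object with "travel": the shift along the tool's x, y, z in m, a list of three; "spin": the turn about the tool's z in degrees. In form: [{"travel": [tx, ty, tz], "spin": spin}, ...]. A call has 1 to 5 rows; each row shifts and turns the pose as measured when the row begins, along the tool's axes as they then stand; what a row does not reach is not made up. A row lasts 1/12 s, in which the tool goes at most 41.7 mm and 7.16 degrees, less where a joint would pass 70% of its speed; a pose out of reach is approached as far as the arm can. A call is refused whole if a number of a shift passes 0.0417 or a number of a turn 7.16, either way. A call with a gripper value outside its range is refused whole. "gripper" is the gripper command: -1 is shut, 1 is fully open, values between are in proportion, set as the call begins (left out, the last holds). The fingers move at their own pace and stop on an object; "squeeze" is the grip in N (left out, the last holds). Time passes only in rows, so rows that do not move let the fingers close. It gives the time, the measured TCP pose, the force and the opening at its end, in the units of the state.
- r.get_state(): the state, without advancing time (a new reading comes with each control period).
- r.capture(name): name is "scene" or "side" or "wrist"; returns (picture, depth): 384x512x3 uint8, blue, green, red; 384x512 float32, m along the optical axis (not along the pixel's ray), 0 where there is no reading.
- r.get_calibration(name): a dict with "fov_y" (degrees; the focal length in pixels is half the picture's height over the tangent of half this angle, whatever the lens; pixels are square), "cx", "cy" (the principal point, pixels), "k1" (the pictures are not rectified: a ray, as slopes to the right and down, at radius r is drawn at 1 + k1 r^2 times it, then the intrinsics apply), "origin" and "orientation" of the camera in the world. Camera axes: x right, y down, z forward; pixel columns grow to the right and rows downward; lengths in m; the calibration is good to about 2 mm. A picture is of the moment at which its call begins: read the wrist's pose just before it. get_calibration takes no time and is no camera call; for the wrist camera it gives the pose at the moment of the call.
- r.close_job(): hands the job in, once; it reports no verdict.
Trained networks look in the newest picture that a camera, given by its name, has taken for a name from the list of things; names that differ only in an ending like _2 or _b are one class to them, and where a whole thing is asked for, a point or a joint stands for the part that bears it (a point fixed in the world has none). Each returns a list of dicts, best first, with "conf" (0 to 1); they miss things now and then, are a little off and sometimes report something else, mostly with a low value. They report only what shows in the picture. A call takes as long as a camera call. They do not tell look-alikes from the thing itself.
- r.boxes_of(camera, target): "at" ([x, y, z] in m, in the coordinates of the camera as it stood for that picture, good to about 4 mm: the middle of the surface that is visible of it).
- r.pinpoint(camera, target): "at" ([x, y, z] in m, in the coordinates of the camera as it stood for that picture, good to about 4 mm: a listed point, or the origin of a listed thing).
The state is a dict: "time_s": time; "joints": joint angles; "qd": joint speeds; "joint_torque": joint torques, N m; "tcp_pos": TCP position; "eef_rot": TCP orientation; "contact_force": force on the tool from outside, world axes, zero at the start; "moment": the same for the moment, N m; "gripper_width": finger opening in m.
Only numpy, scipy, OpenCV 4.12 (cv2) and the standard library are available. Lean on these libraries where they do the work, as an engineer would, in place of code of your own. Each camera call takes 0.05 s, during which the arm holds its last target. There are 200 camera calls.

## Task

Make up the two kits in their routed trays: the cork sanding block, the small dropper bottle of oil and the stubby offcut (a test piece for the oil) go in the tray with three recesses; the tape measure and the broad flat offcut (a packer) go in the tray with two. Set each thing down flat, or standing in the bottle's case, right in the recess cut to its size. Keep the bottle upright all the way, and leave the long narrow offcut where it lies.

Things in the scene. Friction and masses are not known exactly. Their poses are not given: they have to be found in the camera images.
- sanding_block_mid (a point): Cork sanding block, 57 (x) by 87 (y) by 29 (z) mm; the point is its centre. It lies flat on the table, behind the grey boards. Grasp across its 57 mm.
- oil_bottle_small_mid (a point): Small brown dropper bottle of oil with a pale label and a black rubber top, standing on the larger grey board (29 mm thick) in the gap between the two groups of pots. Body 33 mm across and 70 mm high, narrow top to 102 mm; the point is on its axis, half-way up (51 mm), z up.
- stubby_offcut_mid (a point): The stubby one of three wooden offcuts, 30 (x) by 50 (y) by 30 (z) mm; the point is its centre. It lies on the table behind the grey boards. Grasp across x.
- tape_measure_mid (a point): Yellow and black pocket tape measure standing upright on the table behind the grey boards, 31 (x) by 84 (y) by 60 (z) mm over all; the point is the centre of that size. The case runs from y = -20 to +42 mm, the low metal tongue from there to y = -42. It leans 0.1 rad at rest. Grasp across x at the point. It may go in its recess either way round.
- flat_offcut_mid (a point): The broad flat one of three wooden offcuts, 45 (x) by 70 (y) by 22 (z) mm; the point is its centre. It lies on the table behind the grey boards. Grasp across x.
- narrow_offcut_mid (a point): The long narrow one of three wooden offcuts, 35 (x) by 85 (y) by 18 (z) mm; the point is its centre. It belongs to no kit and stays where it lies.
- finishing_tray: Fixed dark wood tray with three recesses, on one of the two grey boards (29 mm thick); 141 (x) by 138 (y) by 18 mm, origin at the centre of its underside, z up. Recesses: 8 mm deep (floor 10 mm above the underside), 8 mm free all round their thing, long sides along the tray's y. Centres in its frame (x, y, mm): sanding block (-28, 0); stubby offcut (40, -28); round one for the bottle, 49 mm across (40, 38).
- fitting_tray: Fixed dark wood tray with two recesses, on one of the two grey boards (29 mm thick); 141 (x) by 138 (y) by 18 mm, origin at the centre of its underside, z up. Recesses: 8 mm deep (floor 10 mm above the underside), 8 mm free all round their thing, long sides along the tray's y. Centres in its frame (x, y, mm): flat offcut, the wider and shorter recess (-34, 0); tape measure, the narrower and longer recess (41, 0).
There are look-alikes about, which are no part of the job. Leave any yellow look-alike of the part that bears stubby_offcut_mid alone.

How it is judged (in metres and radians):
At the end, for the whole second after the job is handed in: Each of the five things rests, released, in its own recess: centre within 10 mm of the recess's centre sideways and within 4 mm of its seated height, flat or upright to 0.1 rad (tape measure 0.2). The long narrow offcut is within 30 mm of where it lay (x of sanding_block_mid in the frame of finishing_tray between -0.038 and -0.018 m and y of sanding_block_mid in the frame of finishing_tray between -0.01 and 0.01 m and z of sanding_block_mid in the frame of finishing_tray between 0.0205 and 0.0285 m and angle between each of sanding_block_mid, stubby_offcut_mid, oil_bottle_small_mid, flat_offcut_mid's own z axis and vertical below 0.1 rad and linear speed of each of sanding_block, stubby_offcut, oil_bottle_small, flat_offcut, tape_measure below 0.02 m/s and x of stubby_offcut_mid in the frame of finishing_tray between 0.03 and 0.05 m and y of stubby_offcut_mid in the frame of finishing_tray between -0.038 and -0.018 m and z of stubby_offcut_mid in the frame of finishing_tray between 0.021 and 0.029 m and x of oil_bottle_small_mid in the frame of finishing_tray between 0.03 and 0.05 m and y of oil_bottle_small_mid in the frame of finishing_tray between 0.028 and 0.048 m and z of oil_bottle_small_mid in the frame of finishing_tray between 0.057 and 0.065 m and x of flat_offcut_mid in the frame of fitting_tray between -0.044 and -0.024 m and y of flat_offcut_mid in the frame of fitting_tray between -0.01 and 0.01 m and z of flat_offcut_mid in the frame of fitting_tray between 0.017 and 0.025 m and x of tape_measure_mid in the frame of fitting_tray between 0.031 and 0.051 m and y of tape_measure_mid in the frame of fitting_tray between -0.01 and 0.01 m and z of tape_measure_mid in the frame of fitting_tray between 0.036 and 0.044 m and angle between tape_measure_mid's own z axis and vertical below 0.2 rad and distance of narrow_offcut_mid from where it was at the start of the episode below 0.03 m); the robot touches nothing.
It fails at once if the oil bottle is tipped by more than 0.6 rad (angle between oil_bottle_small_mid's own z axis and vertical above 0.6 rad).
It fails at once if the long narrow offcut is moved by more than 30 mm (distance of narrow_offcut_mid from where it was at the start of the episode above 0.03 m).
It also fails if it takes over 128 s, if anything falls off the work surface, if the arm or the gripper's body presses on something with over 40 N, if the wrist force passes 120 N, or if a joint passes its speed limit or range.

## Working session

There is one attempt and no reset: what is moved stays moved. The work goes in short steps, Python scripts to look and compute and a tool call to move; the robot and the scene stay as the last step left them, time stands still between calls to the robot, and variables do not carry over. Pictures are saved under pics/ and viewed, about 12 in all and at most 16, crops included, and the job is handed in when it is done.

Besides the shell and the picture viewer there is one more tool, called as name(argument=value, ...) on one line, values as JSON. send_rows: Moves the arm, as the interface text tells. Its arguments: {"type":"object","properties":{"motion":{"type":"array"},"gripper":{"type":"number"},"squeeze":{"type":"number"}},"required":["motion"]}

```bash
ls; mkdir -p pics
cat > h.py <<'E'
import numpy as np, cv2
from scipy.spatial.transform import Rotation as R
from plant import r
def cal(n):
    c=r.get_calibration(n); f=192/np.tan(np.radians(c['fov_y'])/2)
    o=c['orientation']; 
    M=R.from_euler('xyz',o,degrees=True).as_matrix() if np.ndim(o)==1 and len(o)==3 else np.array(o)
    return c,f,M,np.array(c['origin'])
def w(n,p,C=None):
    c,f,M,o=C or cal(n); return M@np.array(p)+o
def cloud(n,d,C=None):
    c,f,M,o=C or cal(n)
    v,u=np.mgrid[0:384,0:512].astype(float)
    K=np.array([[f,0,c['cx']],[0,f,c['cy']],[0,0,1]])
    s=cv2.undistortPoints(np.stack([u.ravel(),v.ravel()],1)[:,None],K,np.array([c['k1'],0,0,0,0.])).reshape(384,512,2)
    P=np.dstack([s*d[...,None],d])@M.T+o
    P[d<=0]=np.nan
    return P
def px(n,P,C=None):
    c,f,M,o=C or cal(n)
    q=M.T@(np.array(P)-o); s=q[:2]/q[2]; s=s*(1+c['k1']*(s@s)); return s*f+[c['cx'],c['cy']]
E
python3 - <<'E'
from h import *
print(r.get_state())
ims=[]
for n in ['scene','side']:
    print(n,r.get_calibration(n))
    im,d=r.capture(n); np.savez(f'{n}0.npz',im=im,d=d); cv2.imwrite(f'pics/{n}0.png',im)
    C=cal(n)
    for t in ['sanding_block_mid','oil_bottle_small_mid','stubby_offcut_mid','tape_measure_mid','flat_offcut_mid','narrow_offcut_mid','finishing_tray','fitting_tray']:
        for q in r.pinpoint(n,t)[:4]:
            p=w(n,q['at'],C); print(n,t,round(q['conf'],2),p.round(3),px(n,p,C).round())
E
```

```text
pics
{'time_s': 0.0, 'joints': array([ 8.82417472e+01,  2.05931856e+01,  6.34098901e-01, -1.78219540e-02,
       -7.01365831e+01, -1.65080283e+01]), 'qd': array([-0.01137835,  0.09821923, -0.02740092,  0.0675161 , -0.09108969,
       -0.00517663]), 'joint_torque': array([-2.43899194e-04, -5.82708764e+01,  2.93058425e+01,  6.99742019e+00,
        6.92840738e-03, -1.74475194e-04]), 'tcp_pos': array([0.21144163, 0.64051799, 0.22561263]), 'eef_rot': array([ 1.79903513e+02, -1.11237778e-02, -1.82723412e+01]), 'contact_force': array([-0.35269271, -0.40185593,  0.33004296]), 'moment': array([ 0.00932758, -0.00885675,  0.03967981]), 'gripper_width': 0.0876190139796799}
scene {'fov_y': 47.96453548218933, 'cx': 254.3163537716583, 'cy': 186.53870391992507, 'k1': -0.11472413475845607, 'origin': array([0.12421112, 0.73059411, 1.16023342]), 'orientation': array([-140.52301387,    0.25398945, -151.44298042])}
scene oil_bottle_small_mid 0.69 [0.468 0.037 0.08 ] [265. 215.]
scene stubby_offcut_mid 0.66 [ 0.684 -0.423  0.012] [271. 121.]
scene stubby_offcut_mid 0.45 [0.632 0.009 0.011] [226. 203.]
sce
[... 517 characters left out ...]
161,  0.87379939]), 'orientation': array([-1.24079429e+02,  4.89687202e-02, -2.57042572e+01])}
side sanding_block_mid 0.92 [ 0.606 -0.329  0.02 ] [319. 244.]
side oil_bottle_small_mid 0.52 [0.47  0.042 0.083] [233. 180.]
side stubby_offcut_mid 0.65 [0.63  0.007 0.017] [276. 189.]
side stubby_offcut_mid 0.61 [ 0.692 -0.427  0.013] [360. 257.]
side flat_offcut_mid 0.82 [ 0.602 -0.22   0.011] [300. 227.]
side narrow_offcut_mid 0.77 [ 0.593 -0.459  0.011] [339. 274.]
side finishing_tray 0.67 [ 0.4   -0.234  0.029] [246. 242.]
side finishing_tray 0.53 [ 0.606 -0.328  0.017] [319. 244.]
side fitting_tray 0.93 [0.483 0.297 0.029] [213. 160.]
side fitting_tray 0.71 [ 0.401 -0.234  0.027] [246. 243.]
```

Run:
```python
import cv2
a=cv2.imread('pics/scene0.png');b=cv2.imread('pics/side0.png')
cv2.imwrite('pics/a1.png',cv2.resize(a[60:360,110:410],(800,800),interpolation=3)[:, :][0:800][::1][:600] if 0 else cv2.resize(a[70:340,110:400],(644,600),interpolation=3))
cv2.imwrite('pics/b1.png',cv2.resize(b[110:310,150:416],(798,600),interpolation=3))
```

```text
(no output)
```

View pics/a1.png

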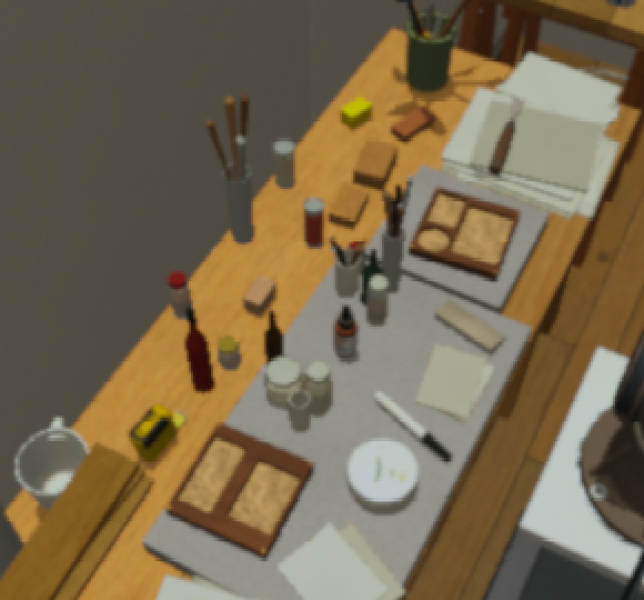

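View pics/b1.png

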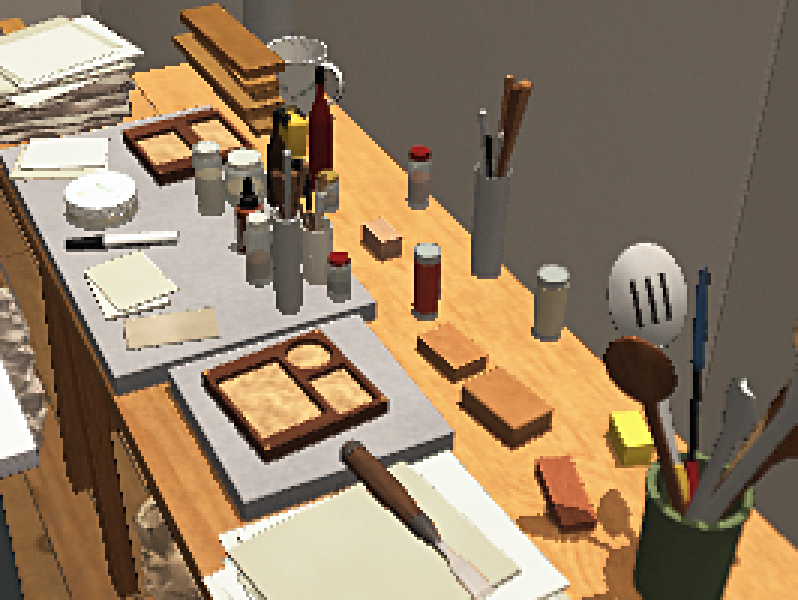

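The pictures show the look-alikes. For the stubby offcut these are the pale block (side px 276,189) and the yellow block (360,257), so I take the pale one. For the bottle these are the brown dropper in the gap (scene px 265,215) and dark bottles at about (234,220) and (278,195), so I take the dropper. The flat offcut is at (266,162), the cork block is behind the small board, and the narrow reddish offcut is at (295,126), which stays. Next I measure yaws and make a height map.

```bash
cat > m.py <<'E'
from h import *
def rect(P,c,rad,z0,z1):
    m=(np.hypot(P[...,0]-c[0],P[...,1]-c[1])<rad)&(P[...,2]>z0)&(P[...,2]<z1)
    q=P[m][:,:2].astype(np.float32)
    if len(q)<8: return len(q)
    (x,y),(a,b),t=cv2.minAreaRect(q*1000)
    if a>b: a,b,t=b,a,t+90   # t= direction of short side
    return len(q),round(x),round(y),round(a),round(b),round((t+90)%180-90,1),'medz',round(float(np.median(P[m][:,2]))*1000,1)
E
python3 - <<'E'
from m import *
Q={n:cloud(n,np.load(n+'0.npz')['d']) for n in ['scene','side']}
for n,P in Q.items():
    for t,c,rad,a,b in [('sand',(.606,-.329),.065,.022,.036),('stub',(.631,.008),.045,.022,.038),('tape',(.625,.278),.065,.008,.08),('flat',(.6,-.22),.055,.015,.03),('narrow',(.591,-.455),.06,.011,.026),('fin',(.401,-.233),.105,.042,.053),('fit',(.483,.30),.105,.042,.053),('bottle',(.47,.04),.03,.09,.14)]:
        print(n,t,rect(P,c,rad,a,b))
A=np.vstack([P.reshape(-1,3) for P in Q.values()]); A=A[~np.isnan(A).any(1)]
H=np.zeros((60,110)) # x .3-.9, y -.6..+.5, 1cm
i=((A[:,0]-.3)/.01).astype(int); j=((.5-A[:,1])/.01).astype(int)
k=(A[:,0]>.3)&(A[:,1]<.5)&(i>=0)&(i<60)&(j>=0)&(j<110)
np.maximum.at(H,(i[k],j[k]),A[k,2])
np.save('H.npy',H)
im=np.clip(H/.25,0,1)*255
im=cv2.applyColorMap(cv2.resize(im.astype(np.uint8)[::-1],(770,420),interpolation=0),cv2.COLORMAP_JET)
for y in range(0,11): cv2.putText(im,f'{.5-y*.1:.1f}',(y*70,415),0,.35,(255,255,255),1); cv2.line(im,(y*70,0),(y*70,420),(90,90,90),1)
for x in range(0,6): cv2.line(im,(0,420-x*70),(770,420-x*70),(90,90,90),1);cv2.putText(im,f'{.3+x*.1:.1f}',(0,418-x*70),0,.35,(255,255,255),1)
cv2.imwrite('pics/H.png',im)
# tall columns
from scipy.ndimage import label,find_objects
L,n=label(H>.075)
for s,l in zip(find_objects(L),range(1,n+1)):
    m=L==l; print('tall x %.2f-%.2f y %.2f-%.2f h %.3f n%d'%(.3+s[0].start*.01,.3+s[0].stop*.01,.5-s[1].stop*.01,.5-s[1].start*.01,H[m].max(),m.sum()))
E
```

```text
scene sand (238, 600, -324, 56, 88, 9.7, 'medz', 27.2)
scene stub (118, 627, 9, 32, 51, 2.7, 'medz', 27.8)
scene tape (344, 628, 275, 37, 84, -6.2, 'medz', 52.9)
scene flat (181, 596, -221, 47, 73, 7.5, 'medz', 19.8)
scene narrow (123, 589, -453, 37, 84, -16.2, 'medz', 14.5)
scene fin (487, 401, -236, 140, 146, 6.2, 'medz', 45.3)
scene fit (1108, 481, 301, 140, 144, -86.9, 'medz', 45.2)
scene bottle (67, 465, 47, 22, 22, -80.9, 'medz', 104.1)
side sand (359, 603, -330, 57, 89, 8.4, 'medz', 29.4)
side stub (83, 630, 4, 32, 53, 2.3, 'medz', 30.5)
side tape (143, 631, 295, 36, 95, -2.4, 'medz', 46.2)
side flat (220, 600, -224, 51, 75, 6.4, 'medz', 22.5)
side narrow (293, 591, -457, 36, 89, -15.3, 'medz', 16.0)
side fin (756, 403, -238, 143, 144, -84.1, 'medz', 46.9)
side fit (333, 483, 297, 145, 146, -85.3, 'medz', 47.2)
side bottle (62, 467, 34, 17, 26, -74.7, 'medz', 105.4)
tall x 0.30-0.48 y 0.40-0.50 h 0.121 n137
tall x 0.40-0.41 y -0.40--0.36 h 0.077 n4
tall x 0.43-0.56 y 0.09-0.20 h 0.165 n77
tall x 0.43-0.54 y -0.12-0.00 h 0.166 n65
tall x 0.44-0.49 y 0.02-0.06 h 0.131 n16
tall x 0.44-0.49 y -0.13--0.07 h 0.249 n24
tall x 0.50-0.73 y -0.60--0.48 h 0.322 n125
tall x 0.58-0.74 y 0.34-0.50 h 0.110 n166
tall x 0.59-0.64 y -0.16--0.11 h 0.093 n18
tall x 0.60-0.64 y 0.15-0.20 h 0.182 n18
tall x 0.66-0.73 y 0.47-0.50 h 0.290 n14
tall x 0.69-0.75 y -0.14--0.06 h 0.269 n36
tall x 0.70-0.74 y 0.06-0.10 h 0.087 n14
tall x 0.70-0.74 y -0.25--0.20 h 0.088 n19
tall x 0.76-0.79 y -0.60-0.50 h 0.862 n228
```

View pics/H.png

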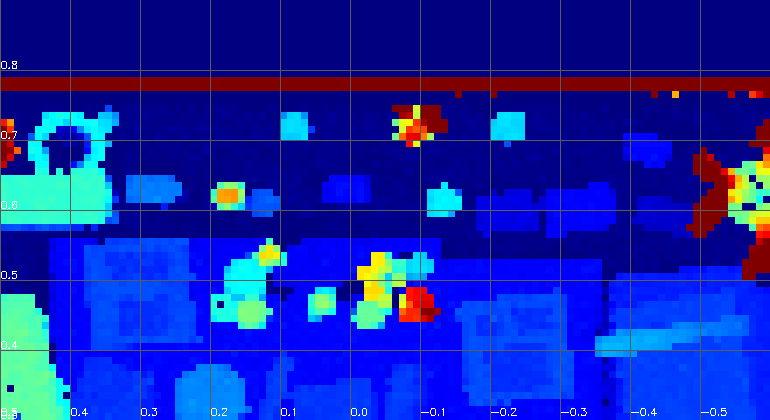

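```bash
cat > p.py <<'E'
from h import *
import sys,math
def plan(x,y,z,yaw,step=.040,sp=7,frm=None):
    """print rows to world TCP (x,y,z), tool down with yaw"""
    if frm is None:
        s=r.get_state(); p=np.array(s['tcp_pos']); yw=s['eef_rot'][2]
        print('at',p.round(4),s['eef_rot'].round(1),'t',round(s['time_s'],1),'w',round(s['gripper_width'],4),'F',s['contact_force'].round(1))
    else: p,yw=np.array(frm[:3],float),frm[3]
    d=np.array([x,y,z])-p; dy=(yaw-yw+180)%360-180
    n=max(1,math.ceil(np.linalg.norm(d)/step),math.ceil(abs(dy)/sp))
    out=[]
    for i in range(n):
        a=np.radians(yw+dy*i/n); e=d/n
        out.append([round(float(v),3) for v in (e[0]*np.cos(a)+e[1]*np.sin(a), e[0]*np.sin(a)-e[1]*np.cos(a), -e[2], -dy/n)])
    g=[]
    for o in out:
        o[3]=round(o[3],1)
        if g and g[-1][0]==o: g[-1][1]+=1
        else: g.append([o,1])
    print(n,'rows to',(x,y,z,yaw)); [print(o,'x',k) for o,k in g]
    return [x,y,z,yaw]
if __name__=='__main__':
    f=None
    for a in sys.argv[1:]: f=plan(*map(float,a.split(',')),frm=f)
E
python3 p.py .55,.29,.25,-90
```

```text
at [0.2116 0.641  0.2266] [-180.     0.   -18.3] t 0.9 w 0.0873 F [ 0.5 -0.3  0.7]
13 rows to (0.55, 0.29, 0.25, -90.0)
[0.033, 0.017, -0.002, 5.5] x 1
[0.035, 0.014, -0.002, 5.5] x 1
[0.036, 0.011, -0.002, 5.5] x 1
[0.037, 0.007, -0.002, 5.5] x 1
[0.037, 0.004, -0.002, 5.5] x 1
[0.038, 0.0, -0.002, 5.5] x 1
[0.037, -0.003, -0.002, 5.5] x 1
[0.037, -0.007, -0.002, 5.5] x 1
[0.036, -0.011, -0.002, 5.5] x 1
[0.035, -0.014, -0.002, 5.5] x 1
[0.033, -0.017, -0.002, 5.5] x 1
[0.031, -0.02, -0.002, 5.5] x 1
[0.029, -0.023, -0.002, 5.5] x 1
```

send_rows(motion=[{"travel":[0.033,0.017,-0.002],"spin":5.5},{"travel":[0.035,0.014,-0.002],"spin":5.5},{"travel":[0.036,0.011,-0.002],"spin":5.5},{"travel":[0.037,0.007,-0.002],"spin":5.5},{"travel":[0.037,0.004,-0.002],"spin":5.5}], gripper=1, squeeze=25)

```text
time_s: 1.32
tcp_pos: [0.3408, 0.5066, 0.2345]
eef_rot: [179.9, -0.0, -46.2]
contact_force: [1.0, 0.4, -0.4]
gripper_width: 0.0876
```

send_rows(motion=[{"travel":[0.038,0.0,-0.002],"spin":5.5},{"travel":[0.037,-0.003,-0.002],"spin":5.5},{"travel":[0.037,-0.007,-0.002],"spin":5.5},{"travel":[0.036,-0.011,-0.002],"spin":5.5},{"travel":[0.035,-0.014,-0.002],"spin":5.5}])

```text
time_s: 1.73
tcp_pos: [0.474, 0.362, 0.2465]
eef_rot: [-179.9, 0.0, -75.0]
contact_force: [0.9, 0.5, 0.9]
gripper_width: 0.0877
```

send_rows(motion=[{"travel":[0.033,-0.017,-0.002],"spin":5.5},{"travel":[0.031,-0.02,-0.002],"spin":5.5},{"travel":[0.029,-0.023,-0.002],"spin":5.5},{"travel":[0,0,0],"spin":0}])

```text
time_s: 2.07
tcp_pos: [0.5548, 0.2704, 0.2542]
eef_rot: [-179.8, 0.1, -92.9]
contact_force: [-0.8, 1.5, 0.3]
gripper_width: 0.0874
```

```bash
cat > look.py <<'E'
from m import *
import sys
k=sys.argv[1]
C=cal('wrist'); im,d=r.capture('wrist'); P=cloud('wrist',d,C)
np.savez(k+'.npz',im=im,d=d,P=P); cv2.imwrite(f'pics/{k}.png',im)
s=r.get_state(); print('tcp',s['tcp_pos'].round(4),s['eef_rot'].round(1),'t',round(s['time_s'],1),'w',round(s['gripper_width'],4),'cam',C[3].round(3))
for t in sys.argv[2:]:
    for q in r.pinpoint('wrist',t)[:3]:
        p=w('wrist',q['at'],C); print(t,round(q['conf'],2),p.round(4),px('wrist',p,C).round())
E
python3 look.py w1 tape_measure_mid fitting_tray
```

```text
tcp [0.5535 0.2718 0.254 ] [-1.798e+02  1.000e-01 -9.270e+01] t 2.1 w 0.0875 cam [0.551 0.197 0.412]
tape_measure_mid 0.85 [0.6257 0.2787 0.0322] [204. 171.]
```

View pics/w1.png

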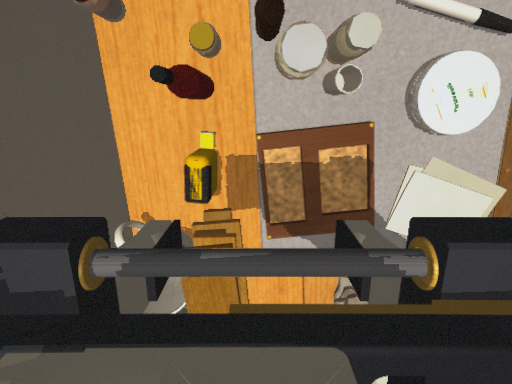

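The wrist view shows the tape at (198,172) with its tongue up (-y). The fitting tray's narrow recess is at (284,185), towards +x, and the broad one is at (344,180). Next I measure the yaws and recesses.

Run:
```python
from m import *
P=np.load('w1.npz')['P']
print('tape all',rect(P,(.626,.278),.06,.008,.08)); print('tape top',rect(P,(.626,.285),.06,.05,.075))
print('tongue',rect(P,(.626,.25),.035,.006,.03))
m=(abs(P[...,0]-.626)<.04)&(abs(P[...,1]-.278)<.06)&(P[...,2]>.05)
print('top centroid',np.nanmean(P[m],0).round(4), 'zmax',P[m][:,2].max())
print('tray rim',rect(P,(.483,.30),.105,.0435,.055))
g=np.load('w1.npz')['im']
# recess floors: z .039 vs rim .047
for nm,c in [('R_tape',(.524,.30)),('R_flat',(.449,.30))]: print(nm,rect(P,c,.052,.033,.0425))
```

```text
tape all (1723, 629, 273, 34, 85, -5.8, 'medz', 58.0)
tape top (1217, 632, 284, 31, 62, -7.1, 'medz', 58.9)
tongue (342, 624, 256, 24, 53, 5.3, 'medz', 8.9)
top centroid [0.604  0.2437 0.3247] zmax 0.37075384226692815
tray rim (5660, 482, 299, 139, 142, -86.8, 'medz', 47.0)
R_tape (2819, 510, 301, 75, 99, 3.2, 'medz', 39.4)
R_flat (3148, 459, 298, 84, 86, 2.9, 'medz', 39.4)
```

```bash
python3 p.py .63,.279,.16,-96 .63,.279,.015,-96 .63,.279,.16,-96 .523,.307,.16,-86.8 .523,.307,.056,-86.8
```

```text
at [0.5518 0.2742 0.2538] [-1.799e+02  1.000e-01 -9.240e+01] t 2.2 w 0.0878 F [-0.3 -0.1  0.7]
4 rows to (0.63, 0.279, 0.16, -96.0)
[-0.002, -0.019, 0.023, 0.9] x 2
[-0.003, -0.019, 0.023, 0.9] x 2
4 rows to (0.63, 0.279, 0.015, -96.0)
[-0.0, 0.0, 0.036, -0.0] x 4
4 rows to (0.63, 0.279, 0.16, -96.0)
[-0.0, 0.0, -0.036, -0.0] x 4
3 rows to (0.523, 0.307, 0.16, -86.8)
[-0.006, 0.036, -0.0, -3.1] x 1
[-0.007, 0.036, -0.0, -3.1] x 1
[-0.009, 0.036, -0.0, -3.1] x 1
3 rows to (0.523, 0.307, 0.056, -86.8)
[0.0, -0.0, 0.035, -0.0] x 3
```

send_rows(motion=[{"travel":[-0.002,-0.019,0.023],"spin":0.9},{"travel":[-0.002,-0.019,0.023],"spin":0.9},{"travel":[-0.003,-0.019,0.023],"spin":0.9},{"travel":[-0.003,-0.019,0.023],"spin":0.9},{"travel":[0,0,0],"spin":0}])

```text
time_s: 2.63
tcp_pos: [0.6285, 0.2877, 0.1626]
eef_rot: [-179.6, 0.5, -95.3]
contact_force: [-0.6, -0.7, -1.6]
gripper_width: 0.0873
```

```bash
python3 p.py .63,.279,.07,-96 .63,.279,.015,-96
```

```text
at [0.6285 0.2877 0.1626] [-179.6    0.5  -95.3] t 2.6 w 0.0873 F [-0.6 -0.7 -1.6]
3 rows to (0.63, 0.279, 0.07, -96.0)
[0.003, -0.001, 0.031, 0.2] x 3
2 rows to (0.63, 0.279, 0.015, -96.0)
[-0.0, 0.0, 0.028, -0.0] x 2
```

send_rows(motion=[{"travel":[0.003,-0.001,0.028],"spin":0.2},{"travel":[0.003,-0.001,0.03],"spin":0.2},{"travel":[0.003,0,0.025],"spin":0.2},{"travel":[0,0,0.005],"spin":0},{"travel":[0,0,0],"spin":0}])

```text
time_s: 3.05
tcp_pos: [0.6277, 0.2868, 0.0723]
eef_rot: [-179.5, 0.6, -95.2]
contact_force: [0.2, -0.3, 0.4]
gripper_width: 0.0875
```

```bash
python3 p.py .63,.279,.015,-96; python3 look.py w2 tape_measure_mid
```

```text
at [0.6277 0.2868 0.0723] [-179.5    0.6  -95.2] t 3.0 w 0.0875 F [ 0.2 -0.3  0.4]
2 rows to (0.63, 0.279, 0.015, -96.0)
[0.004, -0.001, 0.029, 0.4] x 1
[0.004, -0.002, 0.029, 0.4] x 1
tcp [0.6277 0.2869 0.0728] [-179.5    0.6  -95.2] t 3.1 w 0.0876 cam [0.62  0.212 0.23 ]
tape_measure_mid 0.85 [0.6301 0.2775 0.0295] [254. 198.]
```

send_rows(motion=[{"travel":[0,0,0.029],"spin":0},{"travel":[0.006,-0.003,0.022],"spin":0},{"travel":[0,0,0.005],"spin":0},{"travel":[0,0,0],"spin":0}])

```text
time_s: 3.48
tcp_pos: [0.6363, 0.2876, 0.0274]
eef_rot: [-178.7, 1.2, -94.9]
contact_force: [0.1, -0.4, 0.4]
gripper_width: 0.0878
```

send_rows(motion=[{"travel":[0,0,0],"spin":0},{"travel":[0,0,0],"spin":0},{"travel":[0,0,0],"spin":0},{"travel":[0,0,0],"spin":0},{"travel":[0,0,0],"spin":0}], gripper=-1, squeeze=30)

```text
time_s: 3.9
tcp_pos: [0.6393, 0.291, 0.0357]
eef_rot: [-178.3, 1.6, -94.7]
contact_force: [-0.4, -0.7, -0.5]
gripper_width: 0.0598
```

send_rows(motion=[{"travel":[0,0,0],"spin":0},{"travel":[0,0,0],"spin":0},{"travel":[0,0,0],"spin":0}])

```text
time_s: 4.15
tcp_pos: [0.6397, 0.2914, 0.0372]
eef_rot: [-178.2, 1.6, -94.7]
contact_force: [-0.3, 0.4, 0.4]
gripper_width: 0.0398
```

```bash
python3 look.py w3 tape_measure_mid; python3 -c "
from m import *
P=np.load('w3.npz')['P']
print(rect(P,(.628,.29),.065,.05,.066),rect(P,(.628,.275),.065,.006,.066))"
```

```text
tcp [0.6397 0.2914 0.0372] [-178.2    1.6  -94.7] t 4.2 w 0.0356 cam [0.629 0.214 0.193]
tape_measure_mid 0.85 [0.6337 0.2779 0.0311] [267. 210.]
(5949, 638, 283, 58, 58, 36.6, 'medz', 59.0) (8786, 631, 272, 59, 84, -41.7, 'medz', 57.2)
```

```bash
python3 -c "
from h import *
s=r.get_state()
for k in s: print(k,np.round(s[k],3))"
```

```text
time_s 4.25
joints [ 40.393  30.735  -9.826   0.165 -47.009 -45.26 ]
qd [ 0.042  0.016  0.117  0.047 -0.028 -0.061]
joint_torque [-3.9200e-01 -6.4533e+01  2.3415e+01  5.6130e+00  3.3600e-01  3.0000e-03]
tcp_pos [0.64  0.291 0.037]
eef_rot [-178.2      1.637  -94.731]
contact_force [-0.653 -0.21   1.713]
moment [-0.035  0.362  0.035]
gripper_width 0.035
```

send_rows(motion=[{"travel":[0,0,0],"spin":0},{"travel":[0,0,0],"spin":0},{"travel":[0,0,0],"spin":0}])

```text
time_s: 4.5
tcp_pos: [0.6396, 0.2915, 0.0372]
eef_rot: [-178.2, 1.6, -94.7]
contact_force: [-0.9, 0.0, 1.0]
gripper_width: 0.0349
```

```bash
python3 -c "
from h import *
s=r.get_state()
for k in s: print(k,np.round(s[k],3))"; python3 look.py w4
```

```text
time_s 4.5
joints [ 40.4    30.731  -9.822   0.16  -47.03  -45.264]
qd [-0.053  0.025  0.095  0.097 -0.087 -0.048]
joint_torque [-2.8300e-01 -6.5012e+01  2.3571e+01  5.6410e+00  2.7500e-01  1.1000e-02]
tcp_pos [0.64  0.291 0.037]
eef_rot [-178.212    1.631  -94.732]
contact_force [-0.928  0.015  0.979]
moment [-0.019  0.389 -0.057]
gripper_width 0.035
tcp [0.6396 0.2915 0.0372] [-178.2    1.6  -94.7] t 4.5 w 0.0346 cam [0.628 0.214 0.193]
```

View pics/w4.png

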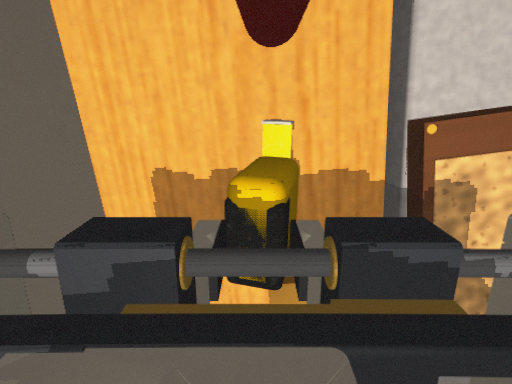

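The tape is pinched only near its top. The arm rebounds after fast stops, so I open and descend gently.

send_rows(motion=[{"travel":[0,0,0],"spin":0},{"travel":[0,0,0],"spin":0},{"travel":[0,0,0],"spin":0},{"travel":[0,0,0.005],"spin":0},{"travel":[0,0,0.005],"spin":0}], gripper=0.6)

```text
time_s: 4.97
tcp_pos: [0.6406, 0.2919, 0.0272]
eef_rot: [-178.1, 1.7, -94.7]
contact_force: [-0.2, -0.4, -0.5]
gripper_width: 0.0625
```

send_rows(motion=[{"travel":[0,0,0.005],"spin":0},{"travel":[0,0,0.005],"spin":0},{"travel":[0,0,0.005],"spin":0},{"travel":[0,0,0.005],"spin":0}])

```text
time_s: 5.3
tcp_pos: [0.6409, 0.2921, 0.004]
eef_rot: [-178.2, 1.6, -94.7]
contact_force: [1.1, 0.0, 1.2]
gripper_width: 0.0698
```

send_rows(motion=[{"travel":[0,0,0],"spin":0},{"travel":[0,0,0],"spin":0}])

```text
time_s: 5.47
tcp_pos: [0.6401, 0.2914, 0.0017]
eef_rot: [-178.3, 1.5, -94.8]
contact_force: [0.0, 0.5, 1.1]
gripper_width: 0.07
```

send_rows(motion=[{"travel":[0.003,0.003,-0.004],"spin":0},{"travel":[0.003,0.003,-0.004],"spin":0},{"travel":[0.003,0.002,-0.003],"spin":0},{"travel":[0,0,0],"spin":0},{"travel":[0,0,0],"spin":0}])

```text
time_s: 5.88
tcp_pos: [0.6302, 0.2821, 0.0142]
eef_rot: [-178.3, 1.6, -94.8]
contact_force: [0.4, -1.2, 0.1]
gripper_width: 0.0701
```

send_rows(motion=[{"travel":[0,0,0],"spin":0},{"travel":[0,0,0],"spin":0},{"travel":[0,0,0],"spin":0},{"travel":[0,0,0],"spin":0},{"travel":[0,0,0],"spin":0}], gripper=-1)

```text
time_s: 6.3
tcp_pos: [0.6307, 0.2823, 0.0153]
eef_rot: [-178.2, 1.6, -94.8]
contact_force: [0.2, -0.3, -0.0]
gripper_width: 0.0423
```

send_rows(motion=[{"travel":[0,0,0],"spin":0},{"travel":[0,0,0],"spin":0},{"travel":[0,0,0],"spin":0},{"travel":[0,0,0],"spin":0}])

```text
time_s: 6.63
tcp_pos: [0.6306, 0.2824, 0.015]
eef_rot: [-178.2, 1.6, -94.7]
contact_force: [-1.3, 0.4, 1.2]
gripper_width: 0.0309
```

send_rows(motion=[{"travel":[0,0,-0.008],"spin":0},{"travel":[0,0,-0.018],"spin":0},{"travel":[0,0,-0.024],"spin":0},{"travel":[0,0,-0.024],"spin":0},{"travel":[0,0,-0.018],"spin":0}])

```text
time_s: 7.05
tcp_pos: [0.6234, 0.2772, 0.104]
eef_rot: [-178.9, 1.1, -94.8]
contact_force: [1.5, 0.4, -0.8]
gripper_width: 0.0313
```

send_rows(motion=[{"travel":[0,0,-0.01],"spin":0},{"travel":[0,0,-0.005],"spin":0},{"travel":[0,0,0],"spin":0}])

```text
time_s: 7.3
tcp_pos: [0.6244, 0.2779, 0.1251]
eef_rot: [-178.6, 1.3, -94.8]
contact_force: [-0.3, 0.8, -1.2]
gripper_width: 0.0305
```

```bash
python3 look.py w5 tape_measure_mid fitting_tray;  python3 p.py .523,.309,.13,-86.8
```

```text
tcp [0.6242 0.2777 0.1243] [-178.6    1.3  -94.8] t 7.3 w 0.0308 cam [0.614 0.201 0.281]
at [0.6235 0.2773 0.1226] [-178.7    1.2  -94.8] t 7.5 w 0.031 F [-0.7 -0.  -2.2]
3 rows to (0.523, 0.309, 0.13, -86.8)
[-0.008, 0.034, -0.002, -2.7] x 1
[-0.009, 0.034, -0.002, -2.7] x 1
[-0.011, 0.033, -0.002, -2.7] x 1
```

send_rows(motion=[{"travel":[-0.002,0.01,-0.001],"spin":-1},{"travel":[-0.005,0.02,-0.002],"spin":-2},{"travel":[-0.007,0.025,-0.002],"spin":-2},{"travel":[-0.006,0.022,-0.001],"spin":-2},{"travel":[-0.005,0.014,0],"spin":-1}])

```text
time_s: 7.87
tcp_pos: [0.5281, 0.3017, 0.1191]
eef_rot: [-179.1, 0.6, -86.7]
contact_force: [0.1, 0.0, -2.8]
gripper_width: 0.031
```

send_rows(motion=[{"travel":[-0.003,0.007,0],"spin":0},{"travel":[-0.001,0.003,0],"spin":0},{"travel":[0,0,0],"spin":0}])

```text
time_s: 8.12
tcp_pos: [0.5128, 0.3053, 0.1168]
eef_rot: [-179.3, 0.5, -86.4]
contact_force: [-0.8, 0.1, -2.1]
gripper_width: 0.0312
```

```bash
python3 look.py w6 tape_measure_mid fitting_tray;  python3 p.py .523,.309,.055,-86.8
```

```text
tcp [0.5132 0.3052 0.1167] [-179.3    0.5  -86.5] t 8.2 w 0.0308 cam [0.516 0.23  0.274]
fitting_tray 0.64 [0.4859 0.2995 0.028 ] [291. 187.]
at [0.5142 0.3052 0.117 ] [-179.3    0.5  -86.5] t 8.3 w 0.0309 F [-0.3 -0.4 -0.9]
2 rows to (0.523, 0.309, 0.055, -86.8)
[-0.002, -0.005, 0.031, 0.2] x 2
```

View pics/w6.png

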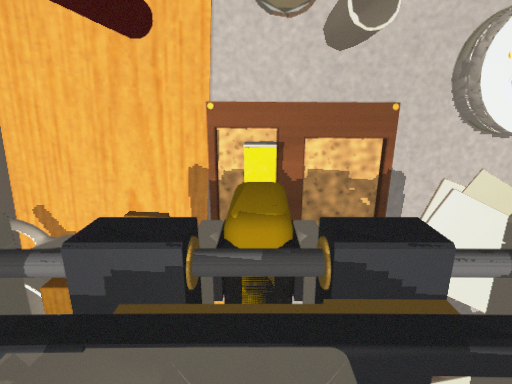

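send_rows(motion=[{"travel":[-0.001,-0.003,0.006],"spin":0},{"travel":[-0.001,-0.003,0.012],"spin":0},{"travel":[-0.001,-0.003,0.012],"spin":0},{"travel":[-0.001,0,0.008],"spin":0},{"travel":[0,0,0.005],"spin":0}])

```text
time_s: 8.68
tcp_pos: [0.5275, 0.31, 0.0701]
eef_rot: [-179.2, 0.5, -86.7]
contact_force: [0.2, -0.0, -2.2]
gripper_width: 0.0312
```

```bash
python3 p.py .523,.309,.055,-86.8
```

```text
at [0.5275 0.31   0.0701] [-179.2    0.5  -86.7] t 8.7 w 0.0312 F [ 0.2 -0.  -2.2]
1 rows to (0.523, 0.309, 0.055, -86.8)
[0.001, 0.005, 0.015, 0.1] x 1
```

send_rows(motion=[{"travel":[0,0.003,0.004],"spin":0},{"travel":[0,0.001,0.004],"spin":0},{"travel":[0,0,0.003],"spin":0},{"travel":[0,0,0.002],"spin":0},{"travel":[0,0,0],"spin":0}])

```text
time_s: 9.1
tcp_pos: [0.523, 0.3086, 0.0545]
eef_rot: [-179.3, 0.3, -86.7]
contact_force: [0.2, -0.1, -0.4]
gripper_width: 0.0309
```

```bash
python3 p.py .523,.309,.055,-86.8
```

```text
at [0.523  0.3086 0.0545] [-179.3    0.3  -86.7] t 9.1 w 0.0309 F [ 0.2 -0.1 -0.4]
1 rows to (0.523, 0.309, 0.055, -86.8)
[-0.0, 0.0, -0.0, 0.1] x 1
```

send_rows(motion=[{"travel":[0,0,0],"spin":0},{"travel":[0,0,0],"spin":0},{"travel":[0,0,0],"spin":0},{"travel":[0,0,0],"spin":0},{"travel":[0,0,-0.004],"spin":0}], gripper=0.4)

```text
time_s: 9.52
tcp_pos: [0.5235, 0.3095, 0.0598]
eef_rot: [-179.2, 0.4, -86.6]
contact_force: [-0.8, -0.8, 0.5]
gripper_width: 0.058
```

send_rows(motion=[{"travel":[0,0,-0.012],"spin":0},{"travel":[0,0,-0.025],"spin":0},{"travel":[0,0,-0.035],"spin":0},{"travel":[0,0,-0.035],"spin":0},{"travel":[0,0,-0.03],"spin":0}])

```text
time_s: 9.93
tcp_pos: [0.5184, 0.3052, 0.1953]
eef_rot: [-179.8, -0.1, -86.7]
contact_force: [0.4, 1.6, 0.1]
gripper_width: 0.0614
```

send_rows(motion=[{"travel":[0,0,-0.015],"spin":0},{"travel":[0,0,-0.007],"spin":0},{"travel":[0,0,0],"spin":0}])

```text
time_s: 10.18
tcp_pos: [0.5209, 0.3071, 0.2276]
eef_rot: [-179.2, 0.4, -86.6]
contact_force: [-0.3, -0.7, -0.4]
gripper_width: 0.0611
```

```bash
python3 look.py w7 tape_measure_mid fitting_tray; python3 -c "
from m import *
P=np.load('w7.npz')['P']
print(rect(P,(.523,.301),.06,.054,.115));print(rect(P,(.523,.301),.04,.085,.115));print(rect(P,(.483,.30),.105,.0435,.0505))"; python3 p.py .60,-.215,.23,-83
```

```text
tcp [0.5206 0.3069 0.2266] [-179.3    0.3  -86.6] t 10.2 w 0.0611 cam [0.523 0.233 0.385]
tape_measure_mid 0.74 [0.5271 0.3064 0.068 ] [254. 172.]
fitting_tray 0.78 [0.4821 0.2983 0.0307] [293. 160.]
(2015, 526, 310, 33, 63, 4.0, 'medz', 97.7)
(1795, 527, 310, 32, 61, 3.9, 'medz', 97.9)
(7523, 482, 299, 138, 143, -86.4, 'medz', 47.0)
at [0.5196 0.3062 0.224 ] [-179.5    0.2  -86.7] t 10.3 w 0.0611 F [-0.5 -0.8  0.3]
14 rows to (0.6, -0.215, 0.23, -83.0)
[0.037, -0.004, -0.0, -0.3] x 1
[0.038, -0.003, -0.0, -0.3] x 6
[0.038, -0.002, -0.0, -0.3] x 6
[0.038, -0.001, -0.0, -0.3] x 1
```

send_rows(motion=[{"travel":[0.015,-0.002,0],"spin":0},{"travel":[0.028,-0.003,0],"spin":0},{"travel":[0.038,-0.003,0],"spin":-0.5},{"travel":[0.038,-0.003,0],"spin":-0.5},{"travel":[0.038,-0.003,0],"spin":-0.5}], gripper=1)

```text
time_s: 10.75
tcp_pos: [0.5406, 0.1481, 0.2139]
eef_rot: [179.8, -0.3, -84.6]
contact_force: [1.1, 0.5, 0.4]
gripper_width: 0.0863
```

send_rows(motion=[{"travel":[0.038,-0.003,0],"spin":-0.5},{"travel":[0.038,-0.003,0],"spin":-0.5},{"travel":[0.038,-0.003,0],"spin":-0.5},{"travel":[0.038,-0.003,0],"spin":-0.5},{"travel":[0.038,-0.002,0],"spin":0}])

```text
time_s: 11.17
tcp_pos: [0.5705, -0.0514, 0.2062]
eef_rot: [178.9, -0.4, -82.4]
contact_force: [0.7, -0.1, 0.2]
gripper_width: 0.0875
```

send_rows(motion=[{"travel":[0.038,-0.002,0],"spin":0},{"travel":[0.036,-0.002,0],"spin":0},{"travel":[0.026,-0.002,0],"spin":0},{"travel":[0.017,-0.002,0],"spin":0},{"travel":[0.01,-0.002,0],"spin":0}])

```text
time_s: 11.58
tcp_pos: [0.5912, -0.1903, 0.1967]
eef_rot: [178.0, -0.3, -82.7]
contact_force: [1.4, 0.9, -0.6]
gripper_width: 0.0878
```

```bash
python3 p.py .60,-.215,.16,-83
```

```text
at [ 0.5912 -0.1903  0.1967] [178.   -0.3 -82.7] t 11.6 w 0.0878 F [ 1.4  0.9 -0.6]
2 rows to (0.6, -0.215, 0.16, -83.0)
[0.013, -0.003, 0.018, 0.1] x 2
```

send_rows(motion=[{"travel":[0.008,-0.003,0.008],"spin":0},{"travel":[0.008,-0.003,0.012],"spin":0},{"travel":[0.006,0,0.008],"spin":0},{"travel":[0,0,0.003],"spin":0}])

```text
time_s: 11.92
tcp_pos: [0.5975, -0.2145, 0.1586]
eef_rot: [177.7, -0.2, -82.9]
contact_force: [-0.1, 0.4, -0.0]
gripper_width: 0.0875
```

```bash
python3 look.py w8 flat_offcut_mid sanding_block_mid; python3 -c "
from m import *
P=np.load('w8.npz')['P']
print('flat',rect(P,(.598,-.221),.055,.016,.028));print('sand',rect(P,(.602,-.329),.06,.022,.036))"; python3 p.py .60,-.222,.15,-83
```

```text
tcp [ 0.5971 -0.2138  0.1581] [177.6  -0.2 -82.9] t 12.0 w 0.088 cam [ 0.613 -0.286  0.317]
flat_offcut_mid 0.96 [ 0.5963 -0.2225  0.008 ] [254. 169.]
sanding_block_mid 0.58 [ 0.6058 -0.3248  0.0167] [258.  62.]
flat (3028, 599, -223, 45, 70, 7.2, 'medz', 22.0)
sand (6273, 603, -329, 55, 85, 8.8, 'medz', 28.7)
at [ 0.5981 -0.2135  0.1606] [177.8  -0.2 -82.8] t 12.1 w 0.0873 F [ 0.2 -0.   0.2]
1 rows to (0.6, -0.222, 0.15, -83.0)
[0.009, -0.001, 0.011, 0.2] x 1
```

View pics/w8.png

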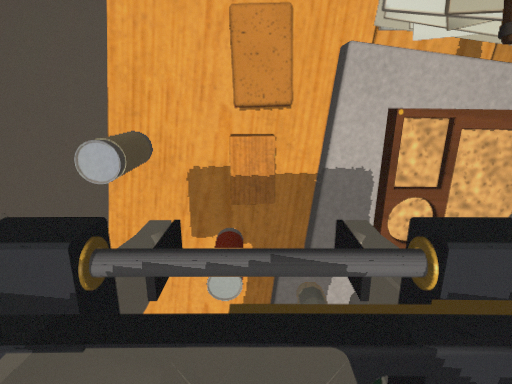

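```bash
python3 -c "
from m import *
P=np.load('w8.npz')['P']
for y in (-.30,-.24,-.222,-.205):
  m=(abs(P[...,1]-y)<.006)&(P[...,2]>.024)&(P[...,2]<.034)&(P[...,0]<.57)
  print(y,np.nanmax(P[m][:,0]) if m.any() else None)
d=np.load('side0.npz')['d'];Q=cloud('side',d)
for y in (-.30,-.24,-.222,-.205):
  m=(abs(Q[...,1]-y)<.006)&(Q[...,2]>.024)&(Q[...,2]<.034)&(Q[...,0]<.57)
  print(y,np.nanmax(Q[m][:,0]) if m.any() else None)
"
```

```text
-0.3 0.5280123929760352
-0.24 0.5290159646816784
-0.222 0.5289363182782328
-0.205 0.5288190693217544
-0.3 0.5696244513054444
-0.24 0.5272133067493382
-0.222 0.5270372999753645
-0.205 0.5269874661255793
```

send_rows(motion=[{"travel":[0.002,0,0.01],"spin":0},{"travel":[0.003,-0.001,0.02],"spin":0},{"travel":[0.003,0,0.025],"spin":0},{"travel":[0.001,0,0.02],"spin":0},{"travel":[0,0,0.012],"spin":0}], gripper=0.4)

```text
time_s: 12.48
tcp_pos: [0.6023, -0.2205, 0.0766]
eef_rot: [178.6, -0.4, -82.5]
contact_force: [-1.1, 0.1, 1.0]
gripper_width: 0.0632
```

send_rows(motion=[{"travel":[0,0,0.007],"spin":0},{"travel":[0,0,0.004],"spin":0},{"travel":[0,0,0],"spin":0}])

```text
time_s: 12.73
tcp_pos: [0.6007, -0.2191, 0.0623]
eef_rot: [178.4, -0.4, -82.4]
contact_force: [0.1, -0.0, 0.8]
gripper_width: 0.0617
```

```bash
python3 p.py .599,-.223,.009,-82.8
```

```text
at [ 0.6007 -0.2191  0.0623] [178.4  -0.4 -82.4] t 12.7 w 0.0617 F [ 0.1 -0.   0.8]
2 rows to (0.599, -0.223, 0.009, -82.8)
[0.002, 0.001, 0.027, 0.2] x 2
```

send_rows(motion=[{"travel":[0.001,0,0.008],"spin":0},{"travel":[0.002,0.001,0.012],"spin":0},{"travel":[0.001,0,0.012],"spin":0},{"travel":[0,0,0.007],"spin":0},{"travel":[0,0,0.004],"spin":0}])

```text
time_s: 13.15
tcp_pos: [0.6019, -0.2238, 0.0192]
eef_rot: [178.8, -0.5, -82.3]
contact_force: [-1.2, 0.1, 0.6]
gripper_width: 0.0616
```

send_rows(motion=[{"travel":[0,0,0.003],"spin":0},{"travel":[0,0,0.002],"spin":0},{"travel":[0,0,0],"spin":0}])

```text
time_s: 13.4
tcp_pos: [0.6008, -0.224, 0.0118]
eef_rot: [178.7, -0.4, -82.3]
contact_force: [0.7, -0.2, -0.8]
gripper_width: 0.0613
```

send_rows(motion=[{"travel":[0,0,0.003],"spin":0},{"travel":[0,0,0.001],"spin":0},{"travel":[0,0,0],"spin":0}])

```text
time_s: 13.65
tcp_pos: [0.6013, -0.2241, 0.008]
eef_rot: [178.7, -0.5, -82.3]
contact_force: [-0.0, -0.4, 0.3]
gripper_width: 0.0611
```

send_rows(motion=[{"travel":[0,0,0],"spin":0},{"travel":[0,0,0],"spin":0},{"travel":[0,0,0],"spin":0},{"travel":[0,0,0],"spin":0},{"travel":[0,0,0],"spin":0}], gripper=-1)

```text
time_s: 14.07
tcp_pos: [0.6018, -0.2241, 0.0089]
eef_rot: [178.8, -0.5, -82.3]
contact_force: [-1.0, 1.0, 0.1]
gripper_width: 0.0449
```

send_rows(motion=[{"travel":[0,0,0],"spin":0},{"travel":[0,0,0],"spin":0}])

```text
time_s: 14.23
tcp_pos: [0.6018, -0.2241, 0.009]
eef_rot: [178.8, -0.5, -82.3]
contact_force: [0.4, 0.2, -0.6]
gripper_width: 0.0446
```

send_rows(motion=[{"travel":[0,0,-0.01],"spin":0},{"travel":[0,0,-0.022],"spin":0},{"travel":[0,0,-0.034],"spin":0},{"travel":[0,0,-0.038],"spin":0},{"travel":[0,0,-0.038],"spin":0}])

```text
time_s: 14.65
tcp_pos: [0.5983, -0.2217, 0.1477]
eef_rot: [177.7, -0.2, -82.4]
contact_force: [1.1, -0.2, -0.4]
gripper_width: 0.0449
```

send_rows(motion=[{"travel":[0,0,-0.034],"spin":0},{"travel":[0,0,-0.024],"spin":0},{"travel":[0,0,-0.014],"spin":0},{"travel":[0,0,-0.006],"spin":0}])

```text
time_s: 14.98
tcp_pos: [0.6034, -0.2219, 0.2424]
eef_rot: [178.5, -0.4, -82.3]
contact_force: [-0.3, -1.1, -0.4]
gripper_width: 0.0449
```

```bash
python3 p.py .448,.298,.22,-86.6
```

```text
at [ 0.6034 -0.2219  0.2424] [178.5  -0.4 -82.3] t 15.0 w 0.0449 F [-0.3 -1.1 -0.4]
14 rows to (0.448, 0.298, 0.22, -86.6)
[-0.038, 0.006, 0.002, 0.3] x 3
[-0.038, 0.007, 0.002, 0.3] x 5
[-0.038, 0.008, 0.002, 0.3] x 5
[-0.038, 0.009, 0.002, 0.3] x 1
```

send_rows(motion=[{"travel":[-0.014,0.002,0],"spin":0},{"travel":[-0.028,0.004,0],"spin":0},{"travel":[-0.038,0.006,0],"spin":0.5},{"travel":[-0.038,0.006,0],"spin":0.5},{"travel":[-0.038,0.007,0],"spin":0.5}])

```text
time_s: 15.4
tcp_pos: [0.557, -0.0704, 0.2412]
eef_rot: [178.5, -0.6, -84.4]
contact_force: [1.1, 0.7, -0.2]
gripper_width: 0.0445
```

send_rows(motion=[{"travel":[-0.038,0.007,0],"spin":0.5},{"travel":[-0.038,0.007,0],"spin":0.5},{"travel":[-0.038,0.007,0],"spin":0.5},{"travel":[-0.038,0.008,0],"spin":0.5},{"travel":[-0.038,0.008,0],"spin":0.5}])

```text
time_s: 15.82
tcp_pos: [0.4957, 0.1242, 0.236]
eef_rot: [178.2, -0.7, -87.2]
contact_force: [0.8, 1.4, -0.2]
gripper_width: 0.0449
```

send_rows(motion=[{"travel":[-0.038,0.01,0],"spin":0},{"travel":[-0.038,0.01,0],"spin":0},{"travel":[-0.03,0.01,0],"spin":0},{"travel":[-0.02,0.008,0],"spin":0},{"travel":[-0.01,0.004,0],"spin":0}])

```text
time_s: 16.23
tcp_pos: [0.437, 0.2677, 0.2316]
eef_rot: [177.8, -0.8, -86.9]
contact_force: [0.1, 0.1, -0.3]
gripper_width: 0.0447
```

```bash
python3 p.py .448,.298,.12,-86.6
```

```text
at [0.437  0.2677 0.2316] [177.8  -0.8 -86.9] t 16.2 w 0.0447 F [ 0.1  0.1 -0.3]
3 rows to (0.448, 0.298, 0.12, -86.6)
[-0.01, -0.004, 0.037, -0.1] x 3
```

send_rows(motion=[{"travel":[-0.007,-0.002,0.01],"spin":0},{"travel":[-0.008,-0.003,0.02],"spin":0},{"travel":[-0.008,-0.003,0.025],"spin":0},{"travel":[-0.006,-0.002,0.022],"spin":0},{"travel":[-0.003,0,0.014],"spin":0}])

```text
time_s: 16.65
tcp_pos: [0.4393, 0.3025, 0.135]
eef_rot: [177.9, -0.7, -86.7]
contact_force: [1.2, -0.4, -1.2]
gripper_width: 0.0443
```

send_rows(motion=[{"travel":[0,0,0.008],"spin":0},{"travel":[0,0,0.004],"spin":0},{"travel":[0,0,0],"spin":0}])

```text
time_s: 16.9
tcp_pos: [0.4362, 0.2988, 0.1158]
eef_rot: [177.5, -1.1, -86.7]
contact_force: [0.3, 0.7, -0.4]
gripper_width: 0.0446
```

```bash
python3 p.py .448,.298,.05,-86.6; python3 look.py w9 flat_offcut_mid; python3 -c "
from m import *
P=np.load('w9.npz')['P']
print('flat',rect(P,(.448,.298),.06,.115,.15))"
```

```text
at [0.4362 0.2988 0.1158] [177.5  -1.1 -86.7] t 16.9 w 0.0446 F [ 0.3  0.7 -0.4]
2 rows to (0.448, 0.298, 0.05, -86.6)
[0.001, -0.006, 0.033, -0.1] x 2
tcp [0.4364 0.2989 0.1163] [177.5  -1.1 -86.7] t 16.9 w 0.045 cam [0.447 0.229 0.275]
flat_offcut_mid 0.78 [0.4325 0.3022 0.1169] [264. 243.]
flat (9821, 438, 300, 70, 77, -87.5, 'medz', 129.1)
```

send_rows(motion=[{"travel":[0,-0.003,0.008],"spin":0},{"travel":[0,-0.004,0.012],"spin":0},{"travel":[0,-0.003,0.012],"spin":0},{"travel":[0,0,0.008],"spin":0},{"travel":[0,0,0.004],"spin":0}])

```text
time_s: 17.42
tcp_pos: [0.4492, 0.3016, 0.0758]
eef_rot: [178.1, -0.5, -86.7]
contact_force: [0.4, 0.3, -0.9]
gripper_width: 0.0446
```

send_rows(motion=[{"travel":[0,0,0.002],"spin":0},{"travel":[0,0,0],"spin":0}])

```text
time_s: 17.58
tcp_pos: [0.4491, 0.3012, 0.0733]
eef_rot: [178.0, -0.5, -86.8]
contact_force: [-0.2, 0.0, -0.4]
gripper_width: 0.045
```

```bash
python3 p.py .448,.298,.05,-86.6
```

```text
at [0.4491 0.3012 0.0733] [178.   -0.5 -86.8] t 17.6 w 0.045 F [-0.2  0.  -0.4]
1 rows to (0.448, 0.298, 0.05, -86.6)
[0.003, 0.001, 0.023, -0.2] x 1
```

send_rows(motion=[{"travel":[0.002,0,0.005],"spin":0},{"travel":[0.001,0,0.006],"spin":0},{"travel":[0,0,0.005],"spin":0},{"travel":[0,0,0.003],"spin":0},{"travel":[0,0,0],"spin":0}])

```text
time_s: 18.0
tcp_pos: [0.449, 0.2984, 0.054]
eef_rot: [178.2, -0.4, -86.7]
contact_force: [-0.2, 0.0, -1.4]
gripper_width: 0.0445
```

```bash
python3 p.py .448,.298,.05,-86.6
```

```text
at [0.449  0.2984 0.054 ] [178.2  -0.4 -86.7] t 18.0 w 0.0445 F [-0.2  0.  -1.4]
1 rows to (0.448, 0.298, 0.05, -86.6)
[0.0, 0.001, 0.004, -0.1] x 1
```

send_rows(motion=[{"travel":[0,0,0.003],"spin":0},{"travel":[0,0,0.001],"spin":0},{"travel":[0,0,0],"spin":0},{"travel":[0,0,0],"spin":0}])

```text
time_s: 18.33
tcp_pos: [0.4489, 0.2985, 0.0495]
eef_rot: [178.2, -0.4, -86.7]
contact_force: [-0.6, 0.0, -0.5]
gripper_width: 0.0448
```

send_rows(motion=[{"travel":[0,0,0],"spin":0},{"travel":[0,0,0],"spin":0},{"travel":[0,0,0],"spin":0},{"travel":[0,0,0],"spin":0},{"travel":[0,0,-0.004],"spin":0}], gripper=0.25)

```text
time_s: 18.75
tcp_pos: [0.4492, 0.2987, 0.0538]
eef_rot: [178.2, -0.4, -86.7]
contact_force: [0.0, -0.8, 0.2]
gripper_width: 0.0552
```

send_rows(motion=[{"travel":[0,0,-0.012],"spin":0},{"travel":[0,0,-0.024],"spin":0},{"travel":[0,0,-0.034],"spin":0},{"travel":[0,0,-0.036],"spin":0},{"travel":[0,0,-0.032],"spin":0}])

```text
time_s: 19.17
tcp_pos: [0.4504, 0.2963, 0.1913]
eef_rot: [177.6, -1.0, -86.8]
contact_force: [0.5, 1.2, 0.1]
gripper_width: 0.0551
```

send_rows(motion=[{"travel":[0,0,-0.02],"spin":0},{"travel":[0,0,-0.01],"spin":0},{"travel":[0,0,-0.004],"spin":0}])

```text
time_s: 19.42
tcp_pos: [0.4542, 0.2986, 0.2359]
eef_rot: [178.1, -0.5, -86.7]
contact_force: [-0.9, -1.0, -0.5]
gripper_width: 0.055
```

```bash
python3 look.py w10 flat_offcut_mid tape_measure_mid; python3 -c "
from m import *
P=np.load('w10.npz')['P']
print('flat',rect(P,(.448,.298),.045,.054,.08));print('tape',rect(P,(.523,.301),.05,.085,.115));print(rect(P,(.483,.30),.105,.0435,.0505))"; python3 p.py .603,-.321,.24,-81.2
```

```text
tcp [0.4545 0.2988 0.2362] [178.2  -0.5 -86.7] t 19.5 w 0.0548 cam [0.464 0.227 0.395]
flat_offcut_mid 0.71 [0.4454 0.3027 0.0505] [260. 174.]
tape_measure_mid 0.88 [0.527  0.3051 0.0689] [187. 176.]
flat (2379, 449, 300, 45, 70, 3.3, 'medz', 60.9)
tape (1821, 527, 311, 32, 62, 3.5, 'medz', 97.8)
(6680, 483, 299, 138, 141, -86.8, 'medz', 47.0)
at [0.4533 0.298  0.233 ] [178.   -0.7 -86.7] t 19.6 w 0.0549 F [-0.5  0.  -0.2]
16 rows to (0.603, -0.321, 0.24, -81.2)
[0.039, -0.007, -0.0, -0.3] x 3
[0.039, -0.006, -0.0, -0.3] x 4
[0.039, -0.005, -0.0, -0.3] x 3
[0.04, -0.005, -0.0, -0.3] x 2
[0.04, -0.004, -0.0, -0.3] x 4
```

send_rows(motion=[{"travel":[0.012,-0.006,-0.001],"spin":0},{"travel":[0.025,-0.012,-0.002],"spin":-0.3},{"travel":[0.036,-0.018,-0.002],"spin":-0.5},{"travel":[0.036,-0.018,-0.002],"spin":-0.5},{"travel":[0.036,-0.018,-0.002],"spin":-0.5}], gripper=0.7)

```text
time_s: 19.98
tcp_pos: [0.5328, 0.1561, 0.2338]
eef_rot: [177.3, -0.9, -84.3]
contact_force: [1.5, 1.0, -0.3]
gripper_width: 0.0743
```

send_rows(motion=[{"travel":[0.036,-0.016,-0.002],"spin":-0.5},{"travel":[0.036,-0.014,-0.002],"spin":-0.5},{"travel":[0.038,-0.01,-0.002],"spin":-0.5},{"travel":[0.038,-0.004,-0.002],"spin":-0.5},{"travel":[0.038,0,-0.002],"spin":-0.5}])

```text
time_s: 20.4
tcp_pos: [0.5997, -0.036, 0.2353]
eef_rot: [176.4, -0.9, -81.6]
contact_force: [0.7, 0.9, 0.9]
gripper_width: 0.0747
```

```bash
python3 p.py .603,-.325,.2,-81.2
```

```text
at [ 0.5997 -0.036   0.2353] [176.4  -0.9 -81.6] t 20.4 w 0.0747 F [0.7 0.9 0.9]
8 rows to (0.603, -0.325, 0.2, -81.2)
[0.036, 0.005, 0.004, -0.0] x 8
```

send_rows(motion=[{"travel":[0.036,0.002,-0.002],"spin":0},{"travel":[0.038,0.002,-0.002],"spin":0},{"travel":[0.038,0.002,-0.002],"spin":0},{"travel":[0.038,0.002,-0.002],"spin":0},{"travel":[0.036,0.002,-0.002],"spin":0}])

```text
time_s: 20.82
tcp_pos: [0.6133, -0.234, 0.2391]
eef_rot: [175.5, -0.8, -81.6]
contact_force: [0.6, 0.7, -0.3]
gripper_width: 0.0748
```

send_rows(motion=[{"travel":[0.034,0.002,0],"spin":0},{"travel":[0.028,0,0],"spin":0},{"travel":[0.018,0,0],"spin":0},{"travel":[0.01,0,0],"spin":0},{"travel":[0,0,0],"spin":0}])

```text
time_s: 21.23
tcp_pos: [0.6182, -0.3378, 0.2291]
eef_rot: [174.5, -0.4, -82.0]
contact_force: [-0.3, 0.4, -0.3]
gripper_width: 0.0743
```

```bash
python3 p.py .603,-.325,.1,-81.2; python3 -c "
from h import *
print(r.get_state()['joints'].round(2))"
```

```text
at [ 0.6182 -0.3378  0.2291] [174.5  -0.4 -82. ] t 21.2 w 0.0743 F [-0.3  0.4 -0.3]
4 rows to (0.603, -0.325, 0.1, -81.2)
[-0.004, 0.003, 0.032, -0.2] x 4
[-11.62  25.9    8.09   2.3  -77.2   18.95]
```

send_rows(motion=[{"travel":[0,0,0.03],"spin":0},{"travel":[0,0,0.036],"spin":0},{"travel":[0,0,0.036],"spin":0},{"travel":[0,0,0],"spin":0},{"travel":[0,0,0],"spin":0}])

```text
time_s: 21.65
tcp_pos: [0.6066, -0.3386, 0.1221]
eef_rot: [174.4, -0.4, -82.0]
contact_force: [0.5, -0.8, 1.3]
gripper_width: 0.0746
```

```bash
python3 p.py .603,-.325,.1,-81.2
```

```text
at [ 0.6066 -0.3386  0.1221] [174.4  -0.4 -82. ] t 21.6 w 0.0746 F [ 0.5 -0.8  1.3]
1 rows to (0.603, -0.325, 0.1, -81.2)
[-0.014, 0.002, 0.022, -0.8] x 1
```

send_rows(motion=[{"travel":[0,0,-0.04],"spin":0},{"travel":[0,0,-0.04],"spin":0},{"travel":[0,0,0],"spin":0},{"travel":[0,0,0],"spin":0}])

```text
time_s: 21.98
tcp_pos: [0.6147, -0.3344, 0.2086]
eef_rot: [174.1, -0.3, -81.8]
contact_force: [0.4, -0.8, -1.6]
gripper_width: 0.0746
```

send_rows(motion=[{"travel":[0,0,0.04],"spin":0},{"travel":[0,0,0.04],"spin":0},{"travel":[0,0,0],"spin":0},{"travel":[0,0,0],"spin":0}])

```text
time_s: 22.32
tcp_pos: [0.6132, -0.3362, 0.1403]
eef_rot: [175.0, -0.9, -81.6]
contact_force: [1.2, -0.6, 1.8]
gripper_width: 0.0748
```

send_rows(motion=[{"travel":[0,0.04,0],"spin":0},{"travel":[0,0.04,0],"spin":0},{"travel":[0,0,0],"spin":0},{"travel":[0,0,0],"spin":0}])

```text
time_s: 22.65
tcp_pos: [0.5352, -0.3481, 0.1541]
eef_rot: [175.1, -1.1, -81.3]
contact_force: [0.4, 0.9, 0.4]
gripper_width: 0.0744
```

send_rows(motion=[{"travel":[0,-0.04,0],"spin":0},{"travel":[0,-0.04,0],"spin":0},{"travel":[0,0,0],"spin":0},{"travel":[0,0,0],"spin":0}])

```text
time_s: 22.98
tcp_pos: [0.6195, -0.3371, 0.1582]
eef_rot: [175.6, -1.4, -81.4]
contact_force: [0.3, -0.3, -0.5]
gripper_width: 0.0749
```

send_rows(motion=[{"travel":[0,0,-0.01],"spin":0},{"travel":[0,0,-0.018],"spin":0},{"travel":[0,0,-0.018],"spin":0},{"travel":[0,0,-0.014],"spin":0},{"travel":[0,0,-0.007],"spin":0}])

```text
time_s: 23.4
tcp_pos: [0.6251, -0.3342, 0.2332]
eef_rot: [175.6, -1.4, -81.3]
contact_force: [0.2, -0.9, -1.1]
gripper_width: 0.0746
```

send_rows(motion=[{"travel":[0,0,0.041],"spin":0},{"travel":[0,0,0.041],"spin":0},{"travel":[0,0,-0.02],"spin":0},{"travel":[0,0,0],"spin":0}])

```text
time_s: 23.73
tcp_pos: [0.6232, -0.3383, 0.1804]
eef_rot: [176.3, -1.8, -81.3]
contact_force: [0.4, -0.6, 3.3]
gripper_width: 0.0745
```

send_rows(motion=[{"travel":[0,0,-0.01],"spin":0},{"travel":[0,0,-0.018],"spin":0},{"travel":[0,0,-0.018],"spin":0},{"travel":[0,0,-0.014],"spin":0},{"travel":[0,0,-0.007],"spin":0}])

```text
time_s: 24.15
tcp_pos: [0.626, -0.3362, 0.256]
eef_rot: [176.4, -1.9, -81.3]
contact_force: [-0.0, -0.4, 0.4]
gripper_width: 0.0745
```

send_rows(motion=[{"travel":[0,0,0.041],"spin":0},{"travel":[0,0,0],"spin":0},{"travel":[0,0,0.041],"spin":0},{"travel":[0,0,0],"spin":0}])

```text
time_s: 24.48
tcp_pos: [0.626, -0.3414, 0.1907]
eef_rot: [177.2, -2.4, -81.3]
contact_force: [-2.0, 0.6, -4.3]
gripper_width: 0.0745
```

```bash
python3 p.py .603,-.329,.1,-81.2
```

```text
at [ 0.626  -0.3414  0.1907] [177.2  -2.4 -81.3] t 24.5 w 0.0745 F [-2.   0.6 -4.3]
3 rows to (0.603, -0.329, 0.1, -81.2)
[-0.005, 0.007, 0.03, -0.0] x 3
```

send_rows(motion=[{"travel":[-0.003,0.004,0.015],"spin":0},{"travel":[-0.004,0.006,0.028],"spin":0},{"travel":[-0.004,0.006,0.03],"spin":0},{"travel":[-0.003,0.004,0.022],"spin":0},{"travel":[0,0,0.012],"spin":0}])

```text
time_s: 24.9
tcp_pos: [0.6084, -0.3403, 0.0998]
eef_rot: [178.2, -3.2, -81.1]
contact_force: [-0.8, -0.1, -0.3]
gripper_width: 0.0741
```

send_rows(motion=[{"travel":[0,0,0.006],"spin":0},{"travel":[0,0,0.003],"spin":0},{"travel":[0,0,0],"spin":0}])

```text
time_s: 25.15
tcp_pos: [0.6105, -0.3421, 0.0936]
eef_rot: [178.2, -3.3, -81.1]
contact_force: [0.3, 1.5, -0.1]
gripper_width: 0.0746
```

```bash
python3 look.py w11; python3 -c "
from m import *
P=np.load('w11.npz')['P']
print('sand',rect(P,(.602,-.329),.06,.022,.036))
print('fin',rect(P,(.402,-.236),.105,.0435,.0515))"; python3 p.py .603,-.329,.012,-81.2
```

```text
tcp [ 0.611  -0.3422  0.0942] [178.3  -3.3 -81. ] t 25.2 w 0.0748 cam [ 0.625 -0.405  0.255]
sand (5395, 605, -339, 55, 64, 8.7, 'medz', 28.8)
fin 0
at [ 0.611  -0.3422  0.0942] [178.3  -3.3 -81. ] t 25.2 w 0.0748 F [0.2 0.3 0.3]
3 rows to (0.603, -0.329, 0.012, -81.2)
[-0.005, 0.002, 0.027, 0.1] x 3
```

send_rows(motion=[{"travel":[-0.004,0.001,0.008],"spin":0},{"travel":[-0.006,0.003,0.014],"spin":0},{"travel":[-0.005,0.002,0.016],"spin":0},{"travel":[-0.002,0,0.01],"spin":0},{"travel":[0,0,0.006],"spin":0}])

```text
time_s: 25.62
tcp_pos: [0.6069, -0.3305, 0.0443]
eef_rot: [178.9, -3.7, -81.0]
contact_force: [-0.5, 0.7, 0.5]
gripper_width: 0.0744
```

send_rows(motion=[{"travel":[0,0,0.003],"spin":0},{"travel":[0,0,0],"spin":0}])

```text
time_s: 25.78
tcp_pos: [0.6067, -0.3306, 0.0402]
eef_rot: [178.9, -3.7, -81.0]
contact_force: [-0.4, 0.5, -0.1]
gripper_width: 0.0741
```

```bash
python3 p.py .603,-.329,.012,-81.2
```

```text
at [ 0.6067 -0.3306  0.0402] [178.9  -3.7 -81. ] t 25.8 w 0.0741 F [-0.4  0.5 -0.1]
1 rows to (0.603, -0.329, 0.012, -81.2)
[-0.002, 0.003, 0.028, 0.2] x 1
```

send_rows(motion=[{"travel":[-0.001,0.002,0.006],"spin":0},{"travel":[-0.001,0.001,0.008],"spin":0},{"travel":[0,0.001,0.007],"spin":0},{"travel":[0,0,0.004],"spin":0},{"travel":[0,0,0],"spin":0}])

```text
time_s: 26.2
tcp_pos: [0.6033, -0.3318, 0.0144]
eef_rot: [179.0, -3.7, -81.0]
contact_force: [-1.7, 0.2, -0.7]
gripper_width: 0.0745
```

```bash
python3 p.py .603,-.329,.012,-81.2
```

```text
at [ 0.6033 -0.3318  0.0144] [179.   -3.7 -81. ] t 26.2 w 0.0745 F [-1.7  0.2 -0.7]
1 rows to (0.603, -0.329, 0.012, -81.2)
[-0.003, -0.0, 0.002, 0.2] x 1
```

send_rows(motion=[{"travel":[0,0,0.001],"spin":0},{"travel":[0,0,0],"spin":0},{"travel":[0,0,0],"spin":0},{"travel":[0,0,0],"spin":0},{"travel":[0,0,0],"spin":0}], gripper=-1)

```text
time_s: 26.62
tcp_pos: [0.6034, -0.3321, 0.0132]
eef_rot: [179.0, -3.7, -81.0]
contact_force: [0.2, 0.1, -0.1]
gripper_width: 0.0565
```

send_rows(motion=[{"travel":[0,0,0],"spin":0},{"travel":[0,0,0],"spin":0},{"travel":[0,0,0],"spin":0},{"travel":[0,0,-0.006],"spin":0},{"travel":[0,0,-0.012],"spin":0}])

```text
time_s: 27.03
tcp_pos: [0.602, -0.3304, 0.03]
eef_rot: [178.8, -3.6, -81.0]
contact_force: [-0.0, -0.2, -0.6]
gripper_width: 0.0567
```

send_rows(motion=[{"travel":[0,0,-0.02],"spin":0},{"travel":[0,0,-0.024],"spin":0},{"travel":[0,0,-0.022],"spin":0},{"travel":[0,0,-0.014],"spin":0},{"travel":[0,0,-0.007],"spin":0}])

```text
time_s: 27.45
tcp_pos: [0.6029, -0.3243, 0.1256]
eef_rot: [178.8, -3.7, -81.0]
contact_force: [0.6, -0.0, 0.1]
gripper_width: 0.0566
```

```bash
python3 look.py w12 finishing_tray; python3 -c "
from m import *
P=np.load('w12.npz')['P']
print('fin',rect(P,(.402,-.236),.105,.0435,.0515), P[...,0][~np.isnan(P[...,0])&(P[...,2]<.06)].min())
Q=np.load('w8.npz')['P'];print('w8',rect(Q,(.402,-.236),.105,.0435,.0515))
for n in ['scene','side']:
  im,d=r.capture(n); np.savez(n+'1.npz',im=im,d=d); Q=cloud(n,d)
  print(n,rect(Q,(.402,-.236),.105,.0435,.0515))
"; python3 p.py .375,-.241,.13,-83.8
```

```text
tcp [ 0.6038 -0.3246  0.127 ] [179.   -3.7 -81. ] t 27.5 w 0.0567 cam [ 0.616 -0.386  0.288]
fin 0 0.36299704012665807
w8 (4396, 419, -238, 108, 135, 6.1, 'medz', 46.7)
scene (360, 401, -236, 139, 142, 6.3, 'medz', 46.0)
side (623, 403, -239, 144, 145, -84.1, 'medz', 47.4)
at [ 0.6015 -0.324   0.1218] [178.7  -3.6 -81. ] t 27.6 w 0.0568 F [-0.5  0.4 -1.4]
7 rows to (0.375, -0.241, 0.13, -83.8)
[-0.017, 0.03, -0.001, 0.4] x 2
[-0.016, 0.03, -0.001, 0.4] x 2
[-0.016, 0.031, -0.001, 0.4] x 2
[-0.015, 0.031, -0.001, 0.4] x 1
```

send_rows(motion=[{"travel":[-0.007,0.012,0],"spin":0},{"travel":[-0.014,0.024,-0.001],"spin":0.5},{"travel":[-0.016,0.03,-0.001],"spin":0.5},{"travel":[-0.016,0.03,-0.001],"spin":0.5},{"travel":[-0.016,0.03,-0.001],"spin":0.5}])

```text
time_s: 28.07
tcp_pos: [0.4628, -0.2727, 0.1148]
eef_rot: [178.1, -3.4, -83.1]
contact_force: [-0.1, 1.1, -0.3]
gripper_width: 0.0571
```

send_rows(motion=[{"travel":[-0.016,0.03,-0.001],"spin":0.5},{"travel":[-0.013,0.024,0],"spin":0.3},{"travel":[-0.008,0.016,0],"spin":0},{"travel":[-0.005,0.008,0],"spin":0},{"travel":[0,0,0],"spin":0}])

```text
time_s: 28.48
tcp_pos: [0.3633, -0.2358, 0.109]
eef_rot: [177.3, -3.1, -84.2]
contact_force: [-1.1, -0.1, -0.9]
gripper_width: 0.0564
```

```bash
python3 look.py w13; python3 -c "
from m import *
P=np.load('w13.npz')['P']
print('fin',rect(P,(.402,-.236),.105,.0435,.0515))
s=r.get_state()['tcp_pos'];print('blk',rect(P,s[:2],.07,s[2]+.008,s[2]+.03))"; python3 p.py .374,-.243,.054,-83.9
```

```text
tcp [ 0.3642 -0.2361  0.1091] [177.3  -3.1 -84.1] t 28.5 w 0.0568 cam [ 0.377 -0.3    0.271]
fin (7302, 403, -238, 138, 142, -84.5, 'medz', 46.8)
blk (12238, 365, -239, 73, 91, -84.9, 'medz', 124.9)
at [ 0.3642 -0.2361  0.1091] [177.3  -3.1 -84.1] t 28.5 w 0.0568 F [-0.2 -0.2 -1.5]
2 rows to (0.374, -0.243, 0.054, -83.9)
[0.004, -0.005, 0.028, -0.1] x 2
```

View pics/w13.png

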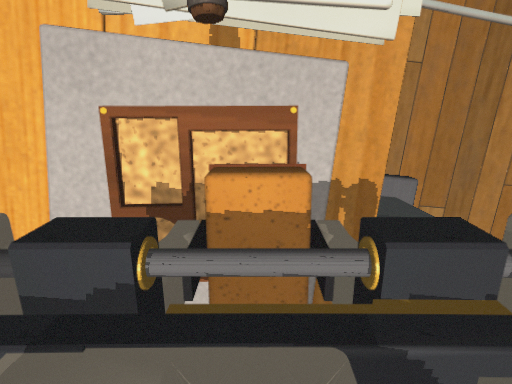

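send_rows(motion=[{"travel":[0.001,-0.003,0.006],"spin":0},{"travel":[0.002,-0.003,0.009],"spin":0},{"travel":[0.001,-0.003,0.009],"spin":0},{"travel":[0,-0.001,0.006],"spin":0},{"travel":[0,0,0.003],"spin":0}])

```text
time_s: 28.95
tcp_pos: [0.3774, -0.2424, 0.0722]
eef_rot: [177.3, -3.1, -84.1]
contact_force: [-0.1, 0.6, -0.8]
gripper_width: 0.0568
```

```bash
python3 p.py .375,-.244,.055,-84.2
```

```text
at [ 0.3774 -0.2424  0.0722] [177.3  -3.1 -84.1] t 28.9 w 0.0568 F [-0.1  0.6 -0.8]
1 rows to (0.375, -0.244, 0.055, -84.2)
[0.001, 0.003, 0.017, 0.1] x 1
```

send_rows(motion=[{"travel":[0.001,0.001,0.005],"spin":0},{"travel":[0.001,0.001,0.005],"spin":0},{"travel":[0,0,0.004],"spin":0},{"travel":[0,0,0.003],"spin":0},{"travel":[0,0,0],"spin":0}])

```text
time_s: 29.37
tcp_pos: [0.375, -0.2464, 0.0524]
eef_rot: [177.1, -3.1, -84.1]
contact_force: [-1.6, 2.2, 4.6]
gripper_width: 0.0568
```

```bash
python3 p.py .375,-.244,.055,-84.2
```

```text
at [ 0.375  -0.2464  0.0524] [177.1  -3.1 -84.1] t 29.4 w 0.0568 F [-1.6  2.2  4.6]
1 rows to (0.375, -0.244, 0.055, -84.2)
[-0.002, -0.0, -0.003, 0.1] x 1
```

send_rows(motion=[{"travel":[0,0,0],"spin":0},{"travel":[0,0,0],"spin":0},{"travel":[0,0,0],"spin":0},{"travel":[0,0,0],"spin":0},{"travel":[0,0,-0.004],"spin":0}], gripper=0.6)

```text
time_s: 29.78
tcp_pos: [0.3751, -0.2462, 0.0563]
eef_rot: [177.1, -3.1, -84.1]
contact_force: [-0.4, -0.1, -0.8]
gripper_width: 0.0694
```

send_rows(motion=[{"travel":[0,0,-0.012],"spin":0},{"travel":[0,0,-0.024],"spin":0},{"travel":[0,0,-0.034],"spin":0},{"travel":[0,0,-0.036],"spin":0},{"travel":[0,0,-0.032],"spin":0}])

```text
time_s: 30.2
tcp_pos: [0.3763, -0.237, 0.1945]
eef_rot: [176.3, -2.9, -84.1]
contact_force: [1.2, -0.6, 0.3]
gripper_width: 0.0703
```

send_rows(motion=[{"travel":[0,0,-0.024],"spin":0},{"travel":[0,0,-0.016],"spin":0},{"travel":[0,0,-0.008],"spin":0}])

```text
time_s: 30.45
tcp_pos: [0.381, -0.2344, 0.2518]
eef_rot: [176.9, -3.1, -84.1]
contact_force: [0.5, -0.3, 0.5]
gripper_width: 0.0698
```

```bash
python3 look.py w14; python3 -c "
from m import *
P=np.load('w14.npz')['P']
print('fin',rect(P,(.402,-.236),.105,.0435,.0515))
print('sand',rect(P,(.375,-.241),.07,.056,.085))"; python3 p.py .629,-.16,.25,-30 .629,.006,.23,2.5
```

```text
tcp [ 0.3816 -0.2346  0.2527] [177.   -3.1 -84.1] t 30.5 w 0.0699 cam [ 0.396 -0.298  0.413]
fin (4703, 402, -238, 138, 141, -84.0, 'medz', 46.9)
sand (3329, 375, -243, 55, 84, 6.0, 'medz', 67.8)
at [ 0.3816 -0.2346  0.2527] [177.   -3.1 -84.1] t 30.5 w 0.0699 F [ 2.  -0.7  2.7]
8 rows to (0.629, -0.16, 0.25, -30.0)
[-0.006, -0.032, 0.0, -6.8] x 1
[-0.002, -0.032, 0.0, -6.8] x 1
[0.001, -0.032, 0.0, -6.8] x 1
[0.005, -0.032, 0.0, -6.8] x 1
[0.009, -0.031, 0.0, -6.8] x 1
[0.013, -0.03, 0.0, -6.8] x 1
[0.016, -0.028, 0.0, -6.8] x 1
[0.019, -0.026, 0.0, -6.8] x 1
5 rows to (0.629, 0.006, 0.23, 2.5)
[-0.017, -0.029, 0.004, -6.5] x 1
[-0.013, -0.03, 0.004, -6.5] x 1
[-0.01, -0.032, 0.004, -6.5] x 1
[-0.006, -0.033, 0.004, -6.5] x 1
[-0.002, -0.033, 0.004, -6.5] x 1
```

send_rows(motion=[{"travel":[-0.003,-0.016,0],"spin":-4},{"travel":[-0.004,-0.026,0],"spin":-6},{"travel":[0,-0.032,0],"spin":-7},{"travel":[0.004,-0.032,0],"spin":-7},{"travel":[0.008,-0.031,0],"spin":-7}], gripper=1)

```text
time_s: 30.92
tcp_pos: [0.5131, -0.1948, 0.245]
eef_rot: [176.0, -1.1, -52.5]
contact_force: [-1.0, 0.3, 0.1]
gripper_width: 0.0874
```

send_rows(motion=[{"travel":[0.012,-0.03,0],"spin":-7},{"travel":[0.016,-0.028,0],"spin":-7},{"travel":[0.019,-0.026,0],"spin":-7},{"travel":[0,-0.03,0],"spin":-7},{"travel":[-0.014,-0.03,0],"spin":-7}])

```text
time_s: 31.33
tcp_pos: [0.628, -0.11, 0.2266]
eef_rot: [175.9, 1.9, -16.9]
contact_force: [0.4, 0.1, -0.3]
gripper_width: 0.0876
```

```bash
python3 p.py .629,.006,.23,2.5
```

```text
at [ 0.628  -0.11    0.2266] [175.9   1.9 -16.9] t 31.3 w 0.0876 F [ 0.4  0.1 -0.3]
3 rows to (0.629, 0.006, 0.23, 2.5)
[-0.011, -0.037, -0.001, -6.5] x 1
[-0.007, -0.038, -0.001, -6.5] x 1
[-0.002, -0.039, -0.001, -6.5] x 1
```

send_rows(motion=[{"travel":[-0.009,-0.03,0],"spin":-6},{"travel":[-0.006,-0.03,0],"spin":-5},{"travel":[-0.003,-0.024,0],"spin":-4},{"travel":[0,-0.015,0],"spin":-2},{"travel":[0,-0.008,0],"spin":-1}])

```text
time_s: 31.75
tcp_pos: [0.6248, 0.0071, 0.2104]
eef_rot: [176.7, 3.9, 2.4]
contact_force: [-1.0, 0.1, -1.1]
gripper_width: 0.0873
```

send_rows(motion=[{"travel":[0,0,0.03],"spin":0},{"travel":[0,0,0.035],"spin":0},{"travel":[0,0,0],"spin":0},{"travel":[0,0,0],"spin":0}])

```text
time_s: 32.08
tcp_pos: [0.6203, 0.005, 0.1431]
eef_rot: [176.7, 4.0, 2.6]
contact_force: [1.4, 0.6, 1.6]
gripper_width: 0.0881
```

```bash
python3 look.py w15 stubby_offcut_mid; python3 -c "
from m import *
P=np.load('w15.npz')['P']
print('stub',rect(P,(.63,.006),.045,.024,.036))
print(r.get_state()['joints'].round(1))"; python3 p.py .629,.006,.013,2.5
```

```text
tcp [0.6197 0.005  0.1426] [176.7   4.    2.6] t 32.1 w 0.0873 cam [0.703 0.017 0.295]
stubby_offcut_mid 0.76 [0.6285 0.0084 0.013 ] [246. 163.]
stub (1780, 630, 6, 30, 50, 1.9, 'medz', 29.8)
[ 19.7  21.4 -10.5   2.2 -62.8  71.9]
at [0.6205 0.0051 0.1437] [176.8   3.9   2.6] t 32.2 w 0.0878 F [ 0.8 -0.6  0.7]
4 rows to (0.629, 0.006, 0.013, 2.5)
[0.002, -0.0, 0.033, 0.0] x 4
```

View pics/w15.png

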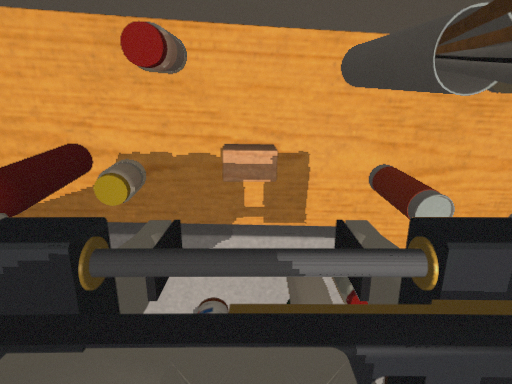

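send_rows(motion=[{"travel":[0.006,-0.002,0.03],"spin":0},{"travel":[0.008,-0.002,0.04],"spin":0},{"travel":[0,0,0],"spin":0},{"travel":[0,0,0],"spin":0}])

```text
time_s: 32.52
tcp_pos: [0.6366, 0.0052, 0.0807]
eef_rot: [176.8, 3.1, 2.5]
contact_force: [1.2, -0.2, 1.5]
gripper_width: 0.0875
```

```bash
python3 p.py .630,.006,.013,2
```

```text
at [0.6366 0.0052 0.0807] [176.8   3.1   2.5] t 32.5 w 0.0875 F [ 1.2 -0.2  1.5]
2 rows to (0.63, 0.006, 0.013, 2.0)
[-0.003, -0.001, 0.034, 0.3] x 2
```

send_rows(motion=[{"travel":[-0.001,-0.001,0.008],"spin":0},{"travel":[-0.001,-0.001,0.014],"spin":0},{"travel":[-0.001,-0.001,0.014],"spin":0},{"travel":[0,0,0.009],"spin":0},{"travel":[0,0,0.005],"spin":0}])

```text
time_s: 32.93
tcp_pos: [0.6375, 0.006, 0.0411]
eef_rot: [177.0, 2.2, 2.5]
contact_force: [0.6, -0.6, 0.7]
gripper_width: 0.0878
```

```bash
python3 p.py .630,.006,.013,2
```

```text
at [0.6375 0.006  0.0411] [177.    2.2   2.5] t 32.9 w 0.0878 F [ 0.6 -0.6  0.7]
1 rows to (0.63, 0.006, 0.013, 2.0)
[-0.007, -0.0, 0.028, 0.5] x 1
```

send_rows(motion=[{"travel":[-0.002,0,0.007],"spin":0},{"travel":[-0.002,0,0.007],"spin":0},{"travel":[-0.001,0,0.006],"spin":0},{"travel":[0,0,0.004],"spin":0},{"travel":[0,0,0],"spin":0}])

```text
time_s: 33.35
tcp_pos: [0.6326, 0.0046, 0.0181]
eef_rot: [177.0, 1.9, 2.6]
contact_force: [0.1, 0.2, -0.3]
gripper_width: 0.0877
```

```bash
python3 p.py .630,.006,.013,2
```

```text
at [0.6326 0.0046 0.0181] [177.    1.9   2.6] t 33.4 w 0.0877 F [ 0.1  0.2 -0.3]
1 rows to (0.63, 0.006, 0.013, 2.0)
[-0.003, -0.001, 0.005, 0.6] x 1
```

send_rows(motion=[{"travel":[-0.001,0,0.003],"spin":0},{"travel":[-0.001,0,0.001],"spin":0},{"travel":[0,0,0],"spin":0}])

```text
time_s: 33.6
tcp_pos: [0.6306, 0.0043, 0.0139]
eef_rot: [177.0, 1.9, 2.6]
contact_force: [-0.6, -0.3, -0.3]
gripper_width: 0.0879
```

send_rows(motion=[{"travel":[0,0,0],"spin":0},{"travel":[0,0,0],"spin":0},{"travel":[0,0,0],"spin":0},{"travel":[0,0,0],"spin":0},{"travel":[0,0,0],"spin":0}], gripper=-1)

```text
time_s: 34.02
tcp_pos: [0.6311, 0.0045, 0.0145]
eef_rot: [177.0, 1.9, 2.6]
contact_force: [-1.0, 0.3, -0.4]
gripper_width: 0.0598
```

send_rows(motion=[{"travel":[0,0,0],"spin":0},{"travel":[0,0,0],"spin":0},{"travel":[0,0,0],"spin":0},{"travel":[0,0,0],"spin":0}])

```text
time_s: 34.35
tcp_pos: [0.6312, 0.0045, 0.0148]
eef_rot: [177.0, 1.9, 2.6]
contact_force: [-0.1, 0.4, 0.1]
gripper_width: 0.0499
```

send_rows(motion=[{"travel":[0,0,-0.008],"spin":0},{"travel":[0,0,-0.018],"spin":0},{"travel":[0,0,-0.026],"spin":0},{"travel":[0,0,-0.034],"spin":0},{"travel":[0,0,-0.038],"spin":0}])

```text
time_s: 34.77
tcp_pos: [0.6289, 0.0095, 0.1347]
eef_rot: [176.8, 2.9, 2.5]
contact_force: [0.4, 0.3, 0.1]
gripper_width: 0.0497
```

send_rows(motion=[{"travel":[0,0,-0.038],"spin":0},{"travel":[0,0,-0.032],"spin":0},{"travel":[0,0,-0.02],"spin":0},{"travel":[0,0,-0.012],"spin":0},{"travel":[0,0,-0.006],"spin":0}])

```text
time_s: 35.18
tcp_pos: [0.6359, 0.0162, 0.2603]
eef_rot: [177.0, 2.1, 2.5]
contact_force: [0.4, 0.3, 0.8]
gripper_width: 0.0497
```

```bash
python3 p.py .56,-.2,.23,6 .445,-.262,.14,6
```

```text
at [0.6359 0.0162 0.2603] [177.    2.1   2.5] t 35.2 w 0.0497 F [0.4 0.3 0.8]
6 rows to (0.56, -0.2, 0.23, 6.0)
[-0.014, 0.035, 0.005, -0.6] x 1
[-0.015, 0.035, 0.005, -0.6] x 3
[-0.016, 0.035, 0.005, -0.6] x 2
4 rows to (0.445, -0.262, 0.14, 6.0)
[-0.03, 0.012, 0.022, -0.0] x 4
```

send_rows(motion=[{"travel":[-0.005,0.014,0],"spin":0},{"travel":[-0.009,0.026,0],"spin":-0.5},{"travel":[-0.012,0.036,0],"spin":-0.5},{"travel":[-0.012,0.036,0],"spin":-0.5},{"travel":[-0.012,0.036,0],"spin":-0.5}])

```text
time_s: 35.6
tcp_pos: [0.5939, -0.1338, 0.2699]
eef_rot: [177.1, 2.2, 5.2]
contact_force: [-0.1, -1.3, 0.8]
gripper_width: 0.0499
```

send_rows(motion=[{"travel":[-0.014,0.036,0],"spin":-0.5},{"travel":[-0.02,0.03,0],"spin":-0.5},{"travel":[-0.026,0.022,0],"spin":-0.5},{"travel":[-0.03,0.01,0.005],"spin":0},{"travel":[-0.028,0.005,0.008],"spin":0}])

```text
time_s: 36.02
tcp_pos: [0.4793, -0.2609, 0.2628]
eef_rot: [177.2, 2.7, 6.6]
contact_force: [0.1, -0.0, -0.3]
gripper_width: 0.0501
```

send_rows(motion=[{"travel":[-0.018,0.002,0.015],"spin":0},{"travel":[-0.01,0,0.015],"spin":0},{"travel":[0,0,0.012],"spin":0},{"travel":[0,0,0.006],"spin":0},{"travel":[0,0,0.002],"spin":0}])

```text
time_s: 36.43
tcp_pos: [0.4364, -0.2726, 0.2099]
eef_rot: [177.4, 3.0, 6.1]
contact_force: [0.6, 0.1, -0.1]
gripper_width: 0.0502
```

```bash
python3 p.py .445,-.262,.14,6
```

```text
at [ 0.4364 -0.2726  0.2099] [177.4   3.    6.1] t 36.4 w 0.0502 F [ 0.6  0.1 -0.1]
2 rows to (0.445, -0.262, 0.14, 6.0)
[0.005, -0.005, 0.035, 0.1] x 2
```

send_rows(motion=[{"travel":[0.003,-0.003,0.012],"spin":0},{"travel":[0.004,-0.004,0.022],"spin":0},{"travel":[0.004,-0.004,0.025],"spin":0},{"travel":[0.003,-0.003,0.02],"spin":0},{"travel":[0.001,0,0.012],"spin":0}])

```text
time_s: 36.85
tcp_pos: [0.4489, -0.2626, 0.1178]
eef_rot: [177.2, 2.7, 6.2]
contact_force: [-1.2, -0.2, -0.6]
gripper_width: 0.0497
```

send_rows(motion=[{"travel":[0,0,0.006],"spin":0},{"travel":[0,0,0.003],"spin":0},{"travel":[0,0,0],"spin":0}])

```text
time_s: 37.1
tcp_pos: [0.448, -0.2625, 0.1057]
eef_rot: [177.3, 3.0, 6.2]
contact_force: [-0.5, 0.6, 0.4]
gripper_width: 0.0497
```

```bash
python3 p.py .446,-.262,.056,6
```

```text
at [ 0.448  -0.2625  0.1057] [177.3   3.    6.2] t 37.1 w 0.0497 F [-0.5  0.6  0.4]
2 rows to (0.446, -0.262, 0.056, 6.0)
[-0.001, -0.0, 0.025, 0.1] x 2
```

send_rows(motion=[{"travel":[0,-0.001,0.006],"spin":0},{"travel":[0,-0.001,0.01],"spin":0},{"travel":[0,0,0.01],"spin":0},{"travel":[0,0,0.007],"spin":0},{"travel":[0,0,0.004],"spin":0}])

```text
time_s: 37.52
tcp_pos: [0.4491, -0.263, 0.0694]
eef_rot: [177.2, 2.6, 6.3]
contact_force: [0.7, -1.1, -0.0]
gripper_width: 0.0499
```

```bash
python3 p.py .446,-.262,.055,6
```

```text
at [ 0.4491 -0.263   0.0694] [177.2   2.6   6.3] t 37.5 w 0.0499 F [ 0.7 -1.1 -0. ]
1 rows to (0.446, -0.262, 0.055, 6.0)
[-0.003, -0.001, 0.014, 0.3] x 1
```

send_rows(motion=[{"travel":[-0.001,0,0.004],"spin":0},{"travel":[-0.001,0,0.004],"spin":0},{"travel":[0,0,0.003],"spin":0},{"travel":[0,0,0.002],"spin":0},{"travel":[0,0,0],"spin":0}])

```text
time_s: 37.93
tcp_pos: [0.4461, -0.2641, 0.0549]
eef_rot: [177.2, 2.6, 6.3]
contact_force: [-0.3, -0.9, -0.6]
gripper_width: 0.0497
```

```bash
python3 p.py .446,-.262,.055,6
```

```text
at [ 0.4461 -0.2641  0.0549] [177.2   2.6   6.3] t 37.9 w 0.0497 F [-0.3 -0.9 -0.6]
1 rows to (0.446, -0.262, 0.055, 6.0)
[0.0, -0.002, -0.0, 0.3] x 1
```

send_rows(motion=[{"travel":[0,0,0.001],"spin":0},{"travel":[0,0,0],"spin":0},{"travel":[0,0,0],"spin":0}])

```text
time_s: 38.18
tcp_pos: [0.4465, -0.2643, 0.0542]
eef_rot: [177.2, 2.6, 6.3]
contact_force: [0.3, -0.5, -0.5]
gripper_width: 0.0499
```

send_rows(motion=[{"travel":[0,0,0],"spin":0},{"travel":[0,0,0],"spin":0},{"travel":[0,0,0],"spin":0},{"travel":[0,0,0],"spin":0},{"travel":[0,0,-0.004],"spin":0}], gripper=0.45)

```text
time_s: 38.6
tcp_pos: [0.4468, -0.2641, 0.0585]
eef_rot: [177.2, 2.6, 6.3]
contact_force: [0.8, -0.3, -0.0]
gripper_width: 0.0634
```

send_rows(motion=[{"travel":[0,0,-0.012],"spin":0},{"travel":[0,0,-0.024],"spin":0},{"travel":[0,0,-0.034],"spin":0},{"travel":[0,0,-0.038],"spin":0},{"travel":[0,0,-0.038],"spin":0}])

```text
time_s: 39.02
tcp_pos: [0.4469, -0.2549, 0.2028]
eef_rot: [177.5, 3.5, 6.2]
contact_force: [0.9, 0.1, 0.2]
gripper_width: 0.0633
```

send_rows(motion=[{"travel":[0,0,-0.036],"spin":0},{"travel":[0,0,-0.026],"spin":0},{"travel":[0,0,-0.014],"spin":0},{"travel":[0,0,-0.006],"spin":0}])

```text
time_s: 39.35
tcp_pos: [0.4532, -0.251, 0.2985]
eef_rot: [177.2, 2.8, 6.2]
contact_force: [-0.7, -0.9, -0.2]
gripper_width: 0.0637
```

```bash
python3 look.py w16; python3 -c "
from m import *
P=np.load('w16.npz')['P']
print('fin',rect(P,(.402,-.236),.105,.0435,.0515))
print('sand',rect(P,(.375,-.241),.06,.056,.085),'stub',rect(P,(.446,-.262),.035,.056,.085))"; python3 p.py .56,-.15,.28,-50 .56,.03,.28,-90 .467,.035,.25,-90
```

```text
tcp [ 0.4536 -0.2512  0.2991] [177.2   2.7   6.3] t 39.4 w 0.0633 cam [ 0.532 -0.236  0.453]
fin (3585, 402, -238, 138, 142, -84.0, 'medz', 46.8)
sand (2413, 390, -241, 85, 87, -83.6, 'medz', 67.7) stub (904, 446, -264, 30, 50, 5.9, 'medz', 68.8)
at [ 0.4536 -0.2512  0.2991] [177.2   2.7   6.3] t 39.4 w 0.0633 F [ 0.6 -0.2  2.2]
9 rows to (0.56, -0.15, 0.28, -50.0)
[0.013, -0.01, 0.002, 6.3] x 1
[0.012, -0.011, 0.002, 6.3] x 1
[0.011, -0.012, 0.002, 6.3] x 1
[0.009, -0.014, 0.002, 6.3] x 1
[0.008, -0.014, 0.002, 6.3] x 1
[0.006, -0.015, 0.002, 6.3] x 1
[0.004, -0.016, 0.002, 6.3] x 1
[0.003, -0.016, 0.002, 6.3] x 1
[0.001, -0.016, 0.002, 6.3] x 1
6 rows to (0.56, 0.03, 0.28, -90.0)
[-0.023, -0.019, -0.0, 6.7] x 1
[-0.025, -0.016, -0.0, 6.7] x 1
[-0.027, -0.013, -0.0, 6.7] x 1
[-0.028, -0.01, -0.0, 6.7] x 1
[-0.029, -0.007, -0.0, 6.7] x 1
[-0.03, -0.003, -0.0, 6.7] x 1
3 rows to (0.467, 0.035, 0.25, -90.0)
[-0.002, 0.031, 0.01, -0.0] x 3
```

send_rows(motion=[{"travel":[0.009,-0.007,0],"spin":4},{"travel":[0.012,-0.01,0],"spin":6},{"travel":[0.012,-0.012,0],"spin":7},{"travel":[0.01,-0.014,0],"spin":7},{"travel":[0.008,-0.014,0],"spin":7}], gripper=0.6)

```text
time_s: 39.82
tcp_pos: [0.5083, -0.1984, 0.2909]
eef_rot: [176.2, 1.0, -25.6]
contact_force: [-0.6, -0.8, -0.2]
gripper_width: 0.0701
```

send_rows(motion=[{"travel":[0.004,-0.018,0],"spin":7},{"travel":[-0.005,-0.022,0],"spin":7},{"travel":[-0.012,-0.024,0],"spin":7},{"travel":[-0.018,-0.022,0],"spin":7},{"travel":[-0.022,-0.018,0],"spin":7}])

```text
time_s: 40.23
tcp_pos: [0.5382, -0.0776, 0.2743]
eef_rot: [175.7, -1.1, -61.3]
contact_force: [0.9, -0.4, -0.1]
gripper_width: 0.0701
```

```bash
python3 p.py .47,.03,.25,-90
```

```text
at [ 0.5382 -0.0776  0.2743] [175.7  -1.1 -61.3] t 40.2 w 0.0701 F [ 0.9 -0.4 -0.1]
5 rows to (0.47, 0.03, 0.25, -90.0)
[-0.025, 0.002, 0.005, 5.7] x 1
[-0.025, 0.004, 0.005, 5.7] x 1
[-0.025, 0.007, 0.005, 5.7] x 1
[-0.024, 0.009, 0.005, 5.7] x 1
[-0.023, 0.011, 0.005, 5.7] x 1
```

send_rows(motion=[{"travel":[-0.022,0.002,0],"spin":6},{"travel":[-0.024,0.004,-0.002],"spin":6},{"travel":[-0.024,0.008,-0.005],"spin":6},{"travel":[-0.02,0.012,-0.008],"spin":6},{"travel":[-0.014,0.013,-0.008],"spin":4}])

```text
time_s: 40.65
tcp_pos: [0.4663, 0.0202, 0.2855]
eef_rot: [175.7, -3.3, -90.9]
contact_force: [0.5, 0.8, -0.3]
gripper_width: 0.0701
```

send_rows(motion=[{"travel":[-0.006,0.01,-0.015],"spin":0},{"travel":[0,0.01,-0.016],"spin":0},{"travel":[0,0.005,-0.01],"spin":0},{"travel":[0,0,-0.006],"spin":0},{"travel":[0,0,0],"spin":0}])

```text
time_s: 41.07
tcp_pos: [0.4399, 0.0319, 0.3316]
eef_rot: [175.3, -3.5, -90.9]
contact_force: [0.3, 0.5, 0.8]
gripper_width: 0.0698
```

send_rows(motion=[{"travel":[0,0,0.041],"spin":0},{"travel":[0,0,0],"spin":0},{"travel":[0,0,0.041],"spin":0},{"travel":[0,0,0],"spin":0},{"travel":[0,0,0],"spin":0}])

```text
time_s: 41.48
tcp_pos: [0.4352, 0.0253, 0.2551]
eef_rot: [175.1, -3.7, -91.0]
contact_force: [0.7, 0.3, 1.6]
gripper_width: 0.0704
```

send_rows(motion=[{"travel":[0,0,-0.01],"spin":0},{"travel":[0,0,-0.02],"spin":0},{"travel":[0,0,-0.02],"spin":0},{"travel":[0,0,-0.014],"spin":0},{"travel":[0,0,-0.007],"spin":0}])

```text
time_s: 41.9
tcp_pos: [0.4472, 0.0303, 0.3394]
eef_rot: [175.6, -3.6, -91.1]
contact_force: [1.0, 0.0, -0.4]
gripper_width: 0.0703
```

send_rows(motion=[{"travel":[0,0,0.041],"spin":0},{"travel":[0,0,0],"spin":0},{"travel":[0,0,0.041],"spin":0},{"travel":[0,0,0],"spin":0},{"travel":[0,0,0],"spin":0}])

```text
time_s: 42.32
tcp_pos: [0.4483, 0.0262, 0.2742]
eef_rot: [176.6, -3.4, -91.1]
contact_force: [1.3, 0.1, 1.6]
gripper_width: 0.0705
```

```bash
python3 look.py w17 oil_bottle_small_mid; python3 -c "
from m import *
P=np.load('w17.npz')['P']
for a,b in [(.12,.14),(.103,.12),(.085,.1)]: print('bottle',a,rect(P,(.467,.04),.03,a,b))
"; python3 p.py .47,.04,.2,-90
```

```text
tcp [0.4477 0.0265 0.2735] [176.5  -3.4 -91.1] t 42.4 w 0.07 cam [ 0.457 -0.038  0.436]
oil_bottle_small_mid 0.61 [0.4703 0.0364 0.0813] [230. 186.]
bottle 0.12 (124, 468, 39, 12, 13, -1.6, 'medz', 126.8)
bottle 0.103 (186, 468, 39, 21, 22, 83.6, 'medz', 105.7)
bottle 0.085 (255, 468, 39, 31, 32, -65.5, 'medz', 89.2)
at [0.4479 0.0267 0.2736] [176.5  -3.4 -91.1] t 42.4 w 0.0702 F [ 0.2  0.2 -0.4]
2 rows to (0.47, 0.04, 0.2, -90.0)
[-0.007, -0.011, 0.037, -0.6] x 2
```

View pics/w17.png

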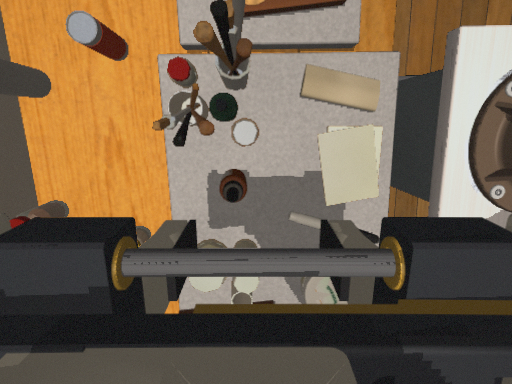

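```bash
python3 -c "
from m import *
from h import *
A=[np.load('w17.npz')['P'].reshape(-1,3)]+[cloud(n,np.load(n+'0.npz')['d']).reshape(-1,3) for n in ('scene','side')]
A=np.vstack(A);A=A[~np.isnan(A).any(1)]
m=(abs(A[:,0]-.468)<.11)&(abs(A[:,1]-.039)<.055)&(A[:,2]>.10)&(A[:,2]<.24)&(np.hypot(A[:,0]-.468,A[:,1]-.039)>.022)
B=A[m];print(len(B))
if len(B): 
  i=np.argsort(-B[:,2])[:400:40];print(B[i].round(3))
m=(abs(A[:,0]-.468)<.065)&(abs(A[:,1]-.039)<.04)&(A[:,2]>.05)&(A[:,2]<.24)&(np.hypot(A[:,0]-.468,A[:,1]-.039)>.022)
B=A[m];print(len(B), B[B[:,1]<.039].max(0) if len(B) else '', B[B[:,1]>.039].min(0) if len(B) else '')
"
```

```text
53
[[ 0.509 -0.016  0.162]
 [ 0.457 -0.015  0.102]]Traceback (most recent call last):
  File "<string>", line 11, in <module>
    B=A[m];print(len(B), B[B[:,1]<.039].max(0) if len(B) else '', B[B[:,1]>.039].min(0) if len(B) else '')
                         ~~~~~~~~~~~~~~~~~~^^^
    return umr_maximum(a, axis, None, out, keepdims, initial, where)
ValueError: zero-size array to reduction operation maximum which has no identity
```

send_rows(motion=[{"travel":[-0.003,-0.004,0.012],"spin":0},{"travel":[-0.005,-0.007,0.024],"spin":0},{"travel":[-0.005,-0.008,0.03],"spin":0},{"travel":[-0.004,-0.005,0.025],"spin":0},{"travel":[-0.002,-0.003,0.014],"spin":0}])

```text
time_s: 42.83
tcp_pos: [0.4842, 0.0453, 0.1811]
eef_rot: [178.3, -2.7, -91.1]
contact_force: [-0.2, -0.2, -1.2]
gripper_width: 0.0697
```

send_rows(motion=[{"travel":[0,0,0.007],"spin":0},{"travel":[0,0,0.003],"spin":0},{"travel":[0,0,0],"spin":0}])

```text
time_s: 43.08
tcp_pos: [0.4879, 0.0468, 0.1732]
eef_rot: [178.5, -2.6, -91.0]
contact_force: [0.0, 0.3, -0.3]
gripper_width: 0.07
```

```bash
python3 p.py .468,.039,.068,-91
```

```text
at [0.4879 0.0468 0.1732] [178.5  -2.6 -91. ] t 43.1 w 0.07 F [ 0.   0.3 -0.3]
3 rows to (0.468, 0.039, 0.068, -91.0)
[0.003, 0.007, 0.035, -0.0] x 3
```

send_rows(motion=[{"travel":[0.001,0.004,0.004],"spin":0},{"travel":[0.001,0.005,0.006],"spin":0},{"travel":[0.001,0.005,0.006],"spin":0},{"travel":[0,0.002,0.004],"spin":0},{"travel":[0,0,0.002],"spin":0}])

```text
time_s: 43.5
tcp_pos: [0.4724, 0.0438, 0.1552]
eef_rot: [178.9, -2.4, -91.0]
contact_force: [0.4, 0.2, 0.2]
gripper_width: 0.07
```

```bash
python3 p.py .468,.039,.068,-91
```

```text
at [0.4724 0.0438 0.1552] [178.9  -2.4 -91. ] t 43.5 w 0.07 F [0.4 0.2 0.2]
3 rows to (0.468, 0.039, 0.068, -91.0)
[0.002, 0.001, 0.029, -0.0] x 3
```

send_rows(motion=[{"travel":[0.001,0.002,0.008],"spin":0},{"travel":[0.001,0.001,0.014],"spin":0},{"travel":[0,0.001,0.016],"spin":0},{"travel":[0,0,0.014],"spin":0},{"travel":[0,0,0.008],"spin":0}])

```text
time_s: 43.92
tcp_pos: [0.4675, 0.0396, 0.0939]
eef_rot: [179.2, -2.3, -91.0]
contact_force: [-0.9, -0.4, -0.6]
gripper_width: 0.0703
```

send_rows(motion=[{"travel":[0,0,0.005],"spin":0},{"travel":[0,0,0.003],"spin":0},{"travel":[0,0,0],"spin":0}])

```text
time_s: 44.17
tcp_pos: [0.4661, 0.0385, 0.0834]
eef_rot: [179.0, -2.4, -91.0]
contact_force: [-0.3, 0.8, -0.3]
gripper_width: 0.0701
```

```bash
python3 p.py .468,.039,.068,-91
```

```text
at [0.4661 0.0385 0.0834] [179.   -2.4 -91. ] t 44.2 w 0.0701 F [-0.3  0.8 -0.3]
1 rows to (0.468, 0.039, 0.068, -91.0)
[-0.001, -0.002, 0.015, -0.0] x 1
```

send_rows(motion=[{"travel":[0,-0.001,0.004],"spin":0},{"travel":[0,-0.001,0.005],"spin":0},{"travel":[0,0,0.004],"spin":0},{"travel":[0,0,0.002],"spin":0},{"travel":[0,0,0],"spin":0}])

```text
time_s: 44.58
tcp_pos: [0.4696, 0.0385, 0.0684]
eef_rot: [179.2, -2.3, -91.0]
contact_force: [-0.0, 0.4, 0.1]
gripper_width: 0.0701
```

send_rows(motion=[{"travel":[0,0,0],"spin":0},{"travel":[0,0,0],"spin":0},{"travel":[0,0,0],"spin":0},{"travel":[0,0,0],"spin":0},{"travel":[0,0,0],"spin":0}], gripper=-1, squeeze=25)

```text
time_s: 45.0
tcp_pos: [0.4699, 0.0386, 0.0688]
eef_rot: [179.3, -2.3, -91.0]
contact_force: [-0.7, -0.5, 0.9]
gripper_width: 0.0421
```

send_rows(motion=[{"travel":[0,0,0],"spin":0},{"travel":[0,0,0],"spin":0},{"travel":[0,0,0],"spin":0},{"travel":[0,0,0],"spin":0},{"travel":[0,0,0],"spin":0}])

```text
time_s: 45.42
tcp_pos: [0.4698, 0.0387, 0.069]
eef_rot: [179.3, -2.3, -91.0]
contact_force: [-0.0, 0.7, -1.1]
gripper_width: 0.0316
```

```bash
python3 look.py w18 oil_bottle_small_mid; python3 p.py .468,.039,.25,-91
```

```text
tcp [0.4698 0.0386 0.069 ] [179.3  -2.3 -91. ] t 45.5 w 0.0315 cam [ 0.471 -0.029  0.23 ]
oil_bottle_small_mid 0.79 [0.4709 0.0354 0.0825] [256. 241.]
at [0.4698 0.0386 0.069 ] [179.3  -2.3 -91. ] t 45.5 w 0.0314 F [-0.1  0.7 -1. ]
5 rows to (0.468, 0.039, 0.25, -91.0)
[-0.0, 0.0, -0.036, 0.0] x 5
```

send_rows(motion=[{"travel":[0,0,-0.006],"spin":0},{"travel":[0,0,-0.014],"spin":0},{"travel":[0,0,-0.022],"spin":0},{"travel":[0,0,-0.028],"spin":0},{"travel":[0,0,-0.028],"spin":0}])

```text
time_s: 45.93
tcp_pos: [0.4668, 0.0405, 0.1657]
eef_rot: [178.5, -2.6, -91.0]
contact_force: [1.2, -0.6, -1.0]
gripper_width: 0.0319
```

send_rows(motion=[{"travel":[0,0,-0.028],"spin":0},{"travel":[0,0,-0.028],"spin":0},{"travel":[0,0,-0.026],"spin":0},{"travel":[0,0,-0.018],"spin":0},{"travel":[0,0,-0.01],"spin":0}])

```text
time_s: 46.35
tcp_pos: [0.4695, 0.0452, 0.2877]
eef_rot: [178.9, -2.4, -91.0]
contact_force: [-0.2, 0.4, -0.7]
gripper_width: 0.0314
```

send_rows(motion=[{"travel":[0,-0.008,-0.004],"spin":0},{"travel":[0.003,-0.016,0],"spin":0},{"travel":[0.006,-0.022,0],"spin":0},{"travel":[0.012,-0.02,0],"spin":0},{"travel":[0.018,-0.012,0],"spin":0}])

```text
time_s: 46.77
tcp_pos: [0.5487, 0.0064, 0.3012]
eef_rot: [179.5, -2.1, -90.7]
contact_force: [0.7, -0.1, -1.5]
gripper_width: 0.0312
```

```bash
python3 look.py w19 oil_bottle_small_mid; python3 p.py .555,-.15,.28,-89 .438,-.196,.2,-84
```

```text
tcp [0.5498 0.0038 0.3011] [179.5  -2.2 -90.8] t 46.8 w 0.0315 cam [ 0.549 -0.061  0.462]
oil_bottle_small_mid 0.9 [0.5512 0.0043 0.3112] [254. 240.]
at [0.5485 0.0046 0.3007] [179.5  -2.1 -90.9] t 46.9 w 0.0318 F [ 0.2 -0.3 -0.7]
4 rows to (0.555, -0.15, 0.28, -89.0)
[0.039, -0.002, 0.005, -0.5] x 3
[0.039, -0.001, 0.005, -0.5] x 1
4 rows to (0.438, -0.196, 0.2, -84.0)
[0.011, 0.029, 0.02, -1.2] x 1
[0.01, 0.03, 0.02, -1.2] x 2
[0.009, 0.03, 0.02, -1.2] x 1
```

send_rows(motion=[{"travel":[0.014,-0.001,0],"spin":-0.5},{"travel":[0.026,-0.001,0],"spin":-0.5},{"travel":[0.034,0,0],"spin":-0.5},{"travel":[0.034,0,0],"spin":-0.5},{"travel":[0.034,0,0],"spin":-0.5}])

```text
time_s: 47.28
tcp_pos: [0.5501, -0.1369, 0.3066]
eef_rot: [179.3, -2.0, -88.0]
contact_force: [1.3, 0.5, -0.6]
gripper_width: 0.0318
```

send_rows(motion=[{"travel":[0.03,0.002,0],"spin":-0.5},{"travel":[0.022,0.008,0],"spin":-0.5},{"travel":[0.012,0.014,0],"spin":-0.5},{"travel":[0.005,0.02,0],"spin":-0.5},{"travel":[0,0.02,0.005],"spin":-0.5}])

```text
time_s: 47.7
tcp_pos: [0.4871, -0.2175, 0.3056]
eef_rot: [179.1, -2.0, -85.6]
contact_force: [-0.2, -0.1, -0.7]
gripper_width: 0.0316
```

send_rows(motion=[{"travel":[0,0.02,0.01],"spin":0},{"travel":[0,0.014,0.012],"spin":0},{"travel":[0,0.008,0.012],"spin":0},{"travel":[0,0.003,0.008],"spin":0},{"travel":[0,0,0.004],"spin":0}])

```text
time_s: 48.12
tcp_pos: [0.4343, -0.2227, 0.2612]
eef_rot: [179.3, -2.0, -85.7]
contact_force: [0.3, -0.3, -1.0]
gripper_width: 0.0317
```

```bash
python3 p.py .438,-.196,.15,-86
```

```text
at [ 0.4343 -0.2227  0.2612] [179.3  -2.  -85.7] t 48.1 w 0.0317 F [ 0.3 -0.3 -1. ]
3 rows to (0.438, -0.196, 0.15, -86.0)
[-0.009, -0.002, 0.037, 0.1] x 3
```

send_rows(motion=[{"travel":[-0.006,-0.001,0.01],"spin":0},{"travel":[-0.009,-0.002,0.022],"spin":0},{"travel":[-0.008,-0.001,0.03],"spin":0},{"travel":[-0.004,0,0.028],"spin":0},{"travel":[0,0,0.018],"spin":0}])

```text
time_s: 48.53
tcp_pos: [0.4415, -0.1972, 0.1525]
eef_rot: [179.9, -2.1, -85.8]
contact_force: [0.5, 0.8, -0.3]
gripper_width: 0.032
```

send_rows(motion=[{"travel":[0,0,0.009],"spin":0},{"travel":[0,0,0.004],"spin":0},{"travel":[0,0,0],"spin":0}])

```text
time_s: 48.78
tcp_pos: [0.4406, -0.1954, 0.1336]
eef_rot: [179.5, -2.1, -85.7]
contact_force: [-0.5, 0.6, -0.7]
gripper_width: 0.0319
```

```bash
python3 look.py w20 oil_bottle_small_mid finishing_tray; python3 p.py .438,-.196,.08,-86;python3 -c "
from m import *
for n in ['side']:
  im,d=r.capture(n); cv2.imwrite('pics/s2.png',cv2.resize(im[150:300,190:390],(800,600),interpolation=3))
"
```

```text
tcp [ 0.4409 -0.1955  0.1341] [179.5  -2.1 -85.6] t 48.8 w 0.0317 cam [ 0.447 -0.263  0.294]
oil_bottle_small_mid 0.91 [ 0.4455 -0.1981  0.1495] [249. 243.]
finishing_tray 0.71 [ 0.3998 -0.2389  0.0289] [307. 147.]
at [ 0.4415 -0.1958  0.1354] [179.7  -2.1 -85.7] t 48.9 w 0.0317 F [-0.5 -0.4 -1. ]
2 rows to (0.438, -0.196, 0.08, -86.0)
[-0.0, 0.002, 0.028, 0.2] x 2
```

View pics/s2.png

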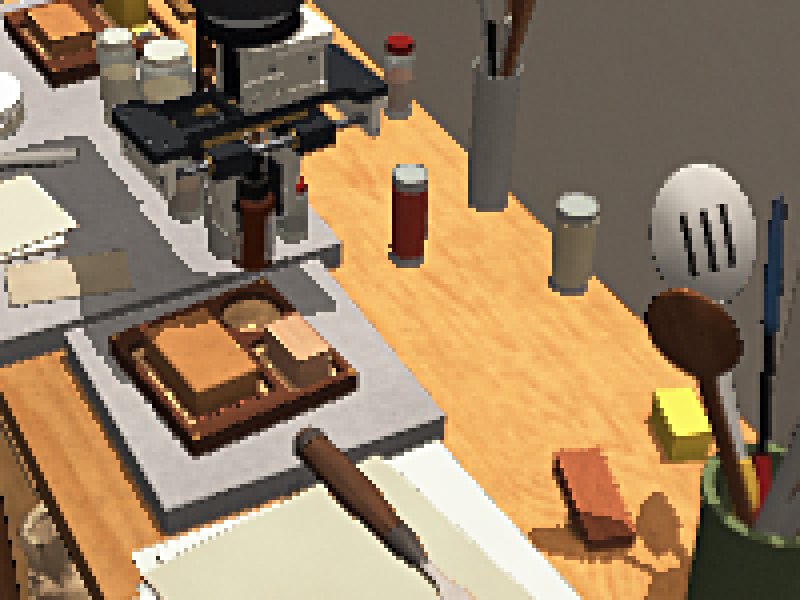

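send_rows(motion=[{"travel":[-0.001,0.001,0.006],"spin":0},{"travel":[-0.001,0.001,0.01],"spin":0},{"travel":[0,0.001,0.011],"spin":0},{"travel":[0,0,0.007],"spin":0},{"travel":[0,0,0.004],"spin":0}])

```text
time_s: 49.4
tcp_pos: [0.4418, -0.1957, 0.0999]
eef_rot: [-179.7, -2.2, -85.7]
contact_force: [0.2, -0.4, -0.4]
gripper_width: 0.0315
```

send_rows(motion=[{"travel":[0,0,0.002],"spin":0},{"travel":[0,0,0],"spin":0}])

```text
time_s: 49.57
tcp_pos: [0.4415, -0.1959, 0.0973]
eef_rot: [-179.7, -2.1, -85.7]
contact_force: [0.1, 0.1, -1.4]
gripper_width: 0.0318
```

```bash
python3 p.py .438,-.196,.08,-86
```

```text
at [ 0.4415 -0.1959  0.0973] [-179.7   -2.1  -85.7] t 49.6 w 0.0318 F [ 0.1  0.1 -1.4]
1 rows to (0.438, -0.196, 0.08, -86.0)
[-0.0, 0.004, 0.017, 0.3] x 1
```

send_rows(motion=[{"travel":[0,0.002,0.004],"spin":0},{"travel":[0,0.002,0.004],"spin":0},{"travel":[0,0,0.004],"spin":0},{"travel":[0,0,0.002],"spin":0},{"travel":[0,0,0],"spin":0}])

```text
time_s: 49.98
tcp_pos: [0.4381, -0.1969, 0.083]
eef_rot: [-179.6, -2.2, -85.7]
contact_force: [-0.2, -0.1, -1.2]
gripper_width: 0.0312
```

```bash
python3 p.py .438,-.196,.079,-86
```

```text
at [ 0.4381 -0.1969  0.083 ] [-179.6   -2.2  -85.7] t 50.0 w 0.0312 F [-0.2 -0.1 -1.2]
1 rows to (0.438, -0.196, 0.079, -86.0)
[-0.001, 0.0, 0.004, 0.3] x 1
```

send_rows(motion=[{"travel":[-0.001,0,0.002],"spin":0},{"travel":[0,0,0.0015],"spin":0},{"travel":[0,0,0.001],"spin":0},{"travel":[0,0,0],"spin":0}])

```text
time_s: 50.32
tcp_pos: [0.4384, -0.1963, 0.0787]
eef_rot: [-179.6, -2.2, -85.7]
contact_force: [-1.0, 0.6, 1.9]
gripper_width: 0.0314
```

send_rows(motion=[{"travel":[0,0,0],"spin":0},{"travel":[0,0,0],"spin":0},{"travel":[0,0,0],"spin":0},{"travel":[0,0,0],"spin":0},{"travel":[0,0,0],"spin":0}], gripper=0.35)

```text
time_s: 50.73
tcp_pos: [0.4391, -0.1962, 0.079]
eef_rot: [-179.5, -2.2, -85.7]
contact_force: [-0.0, -0.7, 0.0]
gripper_width: 0.057
```

send_rows(motion=[{"travel":[0,0,0],"spin":0},{"travel":[0,0,-0.006],"spin":0},{"travel":[0,0,-0.012],"spin":0},{"travel":[0,0,-0.018],"spin":0},{"travel":[0,0,-0.022],"spin":0}])

```text
time_s: 51.15
tcp_pos: [0.4352, -0.1938, 0.1354]
eef_rot: [179.9, -2.1, -85.7]
contact_force: [-0.2, -0.2, -0.3]
gripper_width: 0.0591
```

send_rows(motion=[{"travel":[0,0,-0.026],"spin":0},{"travel":[0,0,-0.03],"spin":0},{"travel":[0,0,-0.03],"spin":0},{"travel":[0,0,-0.024],"spin":0},{"travel":[0,0,-0.014],"spin":0}])

```text
time_s: 51.57
tcp_pos: [0.4334, -0.1891, 0.2685]
eef_rot: [180.0, -2.1, -85.7]
contact_force: [1.1, -0.2, -0.3]
gripper_width: 0.0593
```

```bash
python3 look.py w21 oil_bottle_small_mid; python3 -c "
from m import *
P=np.load('w21.npz')['P']
print('fin',rect(P,(.402,-.236),.105,.0435,.0515))
print('sand',rect(P,(.36,-.241),.055,.06,.078),'stub',rect(P,(.448,-.266),.03,.06,.078))
for a,b in [(.13,.15),(.11,.13),(.09,.115)]: print('bottle',rect(P,(.438,-.196),.03,a,b))
for n in ['scene','side']:
  im,d=r.capture(n); Q=cloud(n,d); cv2.imwrite('pics/%s3.png'%n,cv2.resize(im[110:310,150:416],(798,600),interpolation=3))
  print(n,'narrow',rect(Q,(.591,-.455),.06,.011,.026))
  for t in ['oil_bottle_small_mid','stubby_offcut_mid','sanding_block_mid','tape_measure_mid','flat_offcut_mid','narrow_offcut_mid']:
    for q in r.pinpoint(n,t)[:2]: print(n,t,round(q['conf'],2),w(n,q['at']).round(3))
"
```

```text
tcp [ 0.4346 -0.1894  0.271 ] [-179.8   -2.2  -85.7] t 51.6 w 0.0593 cam [ 0.439 -0.257  0.429]
oil_bottle_small_mid 0.9 [ 0.4408 -0.1997  0.0923] [252. 166.]
fin (4752, 402, -238, 139, 142, -84.0, 'medz', 46.9)
sand (3314, 375, -243, 56, 85, 5.8, 'medz', 67.8) stub (1137, 446, -264, 30, 50, 6.1, 'medz', 68.9)
bottle (132, 438, -196, 12, 12, 4.3, 'medz', 137.2)
bottle (226, 438, -195, 22, 22, 27.6, 'medz', 115.8)
bottle (365, 437, -196, 31, 32, -85.2, 'medz', 99.2)
scene narrow (82, 589, -453, 39, 85, -14.9, 'medz', 14.9)
scene oil_bottle_small_mid 0.77 [ 0.435 -0.193  0.089]
scene oil_bottle_small_mid 0.29 [0.479 0.299 0.028]
scene stubby_offcut_mid 0.68 [ 0.444 -0.261  0.048]
scene stubby_offcut_mid 0.67 [ 0.44  -0.195  0.09 ]
scene sanding_block_mid 0.6 [ 0.378 -0.241  0.058]
scene tape_measure_mid 0.69 [0.524 0.304 0.065]
scene flat_offcut_mid 0.59 [0.446 0.304 0.053]
scene narrow_offcut_mid 0.67 [ 0.589 -0.449  0.006]
side narrow (292, 591, -458, 37, 88, -15.6, 'medz', 15.9)
side oil_bottle_small_mid 0.71 [ 0.439 -0.196  0.091]
side stubby_offcut_mid 0.73 [ 0.69  -0.427  0.013]
side stubby_offcut_mid 0.7 [ 0.443 -0.264  0.056]
side sanding_block_mid 0.79 [ 0.377 -0.242  0.057]
side flat_offcut_mid 0.65 [0.454 0.301 0.05 ]
side narrow_offcut_mid 0.86 [ 0.591 -0.458  0.012]
```

View pics/side3.png

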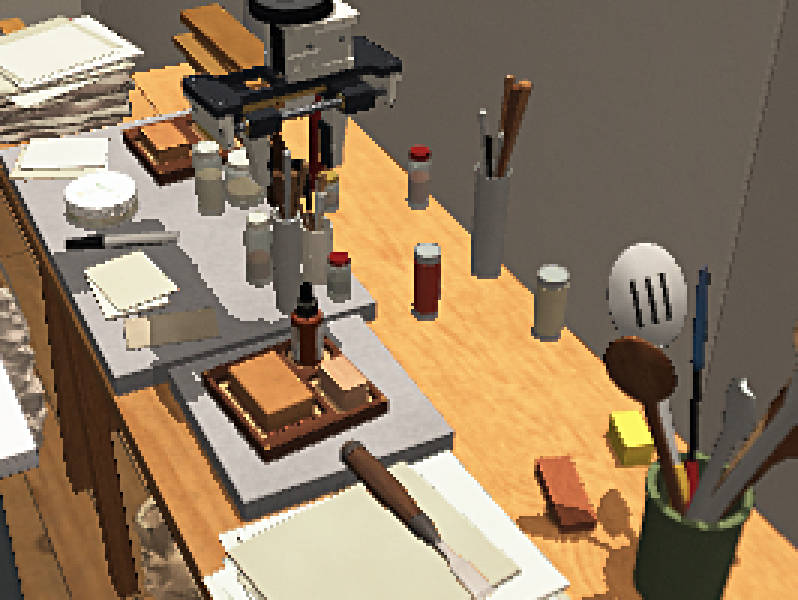

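```bash
python3 -c "
from plant import r
print(r.close_job())"
```

```text
the job is handed in; nothing more can be done
None
```

I made up both kits and handed the job in at about 52 s; it gave no verdict. By my last measurements all five things sit in their recesses. I checked the finishing tray just before handing in, and measured the fitting tray after its last placing.

| Thing | Offset from recess centre | Top height, measured (expected) |
|---|---|---|
| Cork sanding block | about 2 mm | 67.8 mm (68) |
| Stubby offcut | about 2.5 mm | 68.9 mm (69) |
| Oil bottle | under 1 mm | body top at its shoulder, not a check of height; the cap, shoulder and body centres agree to 1 mm, so it stands upright |
| Flat offcut | about 3 mm | 60.9 mm (61) |
| Tape measure | about 3–4 mm by its leaning top, less at its centre | 97.8 mm (99) |

- **Left alone:** the long narrow offcut reads the same as at the start to within about 1 mm. I did not touch the yellow look-alike of the stubby offcut.
- **Arm tilt:** the wrist picked up a tilt of up to 5–6° during fast moves. I reduced it with quick downward strokes, and the bottle was carried with the tool only about 2–3° off vertical.
- **Tape grasp:** the first grasp held the tape only near its top because the arm rebounded. I opened, went lower and gripped it again.
- **Network disagreements:** in the last looks the side camera ranked the yellow look-alike slightly above the real stubby offcut. The scene camera also gave doubtful second choices, such as the bottle taken for the stubby offcut. I relied on the depth measurements instead.

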